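# Spring the base plate into the holder and crib the bars on it

### The arm

A 6-joint arm with a two-finger parallel gripper is mounted at the origin on the work surface. World frame = base frame: x ahead of the robot, y to its left, z up, the work surface at z = 0. Lengths are in m, angles in rad, forces in N, time in s.
With the tool pointing down it reaches from about 0.4 to 0.825 m from the base axis. Payload 7 kg.
Tool frame: the origin (TCP) lies on the centre line of the jaws, within the pads' length; the fingertips stand 14 mm ahead of it and the grasp point (between the pads) lies 5 mm behind it; z points along the fingers, x is the direction in which the jaws open and shut, and the axes are right-handed (so a half turn about z gives the same grasp; the last joint's range is limited). The gripper opens to 85 mm and grips with 20 to 120 N. Pads are 22 mm wide; open, the fingers measure 114 mm over their backs; the gripper's body (76 mm by 85 mm) begins 54 mm behind the grasp point. The pads swing forward as they close: fully open they stand 13 mm farther back than shut.
Start: joints at [-0.994, 0.359, 0.012, 0, -1.224, -0.288], TCP at [0.192, -0.647, 0.245] pointing down, gripper open.
Joint ranges: [-3.07, 3.07], [-1.43, 2.12], [-1.02, 1.25], [-3.03, 1.67], [-3.05, -0], [-3.03, 3.03]. Speed limits (rad/s): [2.39, 2.39, 3.01, 3.14, 3.14, 3.14].

### API

Orientations are given as a unit quaternion [w, x, y, z].
In Python, from bench import get_state, grab_frame, calibration, hand_in gives the robot as it stands.
- The arm moves only by the shell command python3 -m crank 'ROWS' [FORCE]. ROWS is JSON, a list that holds one entry, the list of rows, each a list of 7 numbers: the gripper's target within -1 to 1 (fully open at 1, half-way at 0, shut at -1), then the shift along the tool's x, y, z in mm, then the turn, a rotation vector about the tool's x, y, z in degrees. In form: [[[grip, x, y, z, ax, ay, az], ...]]. A call has 1 to 20 rows; each row shifts and turns the commanded pose from where the row before left it, along the tool's axes as they then stand; what a row does not reach is not made up. A row lasts 1/8 s, in which the tool goes at most 62.5 mm and 10.7 degrees, less where a joint would pass 70% of its speed; a pose out of reach is approached as far as the arm can. A call is refused whole if a number of a shift passes 62.5 or a number of a turn 10.7, either way. A call with a gripper value outside its range is refused whole. The fingers move at their own pace and stop on an object; FORCE is the grip in N (left out, the last holds). Time passes only in rows, so rows that do not move let the fingers close. It gives the time, the measured TCP pose, the force and the opening at its end, in the units of the state.
- get_state(): the state, without advancing time (a new reading comes with each control period).
- grab_frame(name): name is "scene" or "top" or "wrist"; returns the picture (480x640x3 uint8, red, green, blue); there is no depth.
- calibration(name): a dict with "fovy" (degrees; the focal length in pixels is half the picture's height over the tangent of half this angle, whatever the lens; pixels are square), "cx", "cy" (the principal point, pixels), "rvec" (rotation vector, rad) and "tvec" (3), from world to camera coordinates, as OpenCV has them; the wrist camera has in their place "mount" (4x4, takes a point from camera to tool coordinates, whose origin is the TCP and whose axes are the tool frame's). Camera axes: x right, y down, z forward; pixel columns grow to the right and rows downward; lengths in m; the calibration is good to about 2 mm. A picture is of the moment at which its call begins: read the wrist's pose just before it. calibration takes no time and is no camera call.
- hand_in(): hands the job in, once; it reports no verdict.
The state is a dict: "clock": time; "joints": joint angles; "qvel": joint speeds; "tau": joint torques, N m; "position": TCP position; "eef_rot": TCP orientation; "force": force on the tool from outside, world axes, zero at the start; "torque": the same for the moment, N m; "gripper_width": finger opening in m.
Only numpy, scipy, OpenCV 4.12 (cv2) and the standard library are available. Lean on these libraries where they do the work, as an engineer would, in place of code of your own. Each camera call takes 0.05 s, during which the arm holds its last target. There are 200 camera calls.

### The job

Get this grillage ready for tacking: spring the flat steel base plate into the plate holder by pushing one end into either sprung jaw, lowering the other end in behind the opposite jaw's lip and letting the springs centre it. Then stack every square bar on the table on it as a crosswise tower, two level, parallel bars to a layer, about 80 mm apart between centres and evenly about the middle of the plate: the first pair lies across the plate, the next pair along it on top, the next across again, and so on (an odd last bar takes either place of the top layer). Let go of everything and leave the other things on the table where they are, standing as they stand.

Things in the scene. Friction and masses are not known exactly. Their poses are not given: they have to be found in the camera images.
- holder: spring plate holder fixed to the table: grey base 350 (x) x 90 (y) x 12 mm, an end block (70 mm wide, 56 mm high) at each end, two aluminium jaws between them facing each other along its x axis. Origin in the middle of the base's underside, at table height; x along its length, z up. Between the jaws only the base and a low rail (22 mm high).
- seat (a point): where the centre of the seated plate belongs: on the holder's middle, 44 mm above the table (plate top 48 mm); axes as the holder's. The plate then rests on both groove floors, the springs hold it centred within a few mm, both jaws pushed back 4 mm
- groove_a (a point): middle of the groove bottom of the +x jaw, on the groove's floor, 40 mm above the table; at x = 91 mm at rest and moves with the jaw. Jaw 50 mm wide; groove 8 mm deep and 15 mm high; upper lip 5 mm thick, its top 60 mm above the table. The 190 mm plate's other end clears the opposite lip only with this jaw pushed back about 14 to 22 mm
- groove_b (a point): the same for the -x jaw, at x = -91 mm at rest
- jaw_a (a joint): travel of the sprung jaw on the holder's +x side, in m: 0 at rest, grows to 0.025 as it is pushed outwards (+x) against its spring (450 N/m, about 2 N at rest, 10 N at 18 mm); returns by itself
- jaw_b (a joint): the same for the jaw on the holder's -x side, growing outwards (-x)
- plate: loose flat dark steel base plate, 190 x 66 x 8 mm, 0.78 kg, lying flat on the table; origin at the centre of the solid, x axis along its length, z through its thickness. Can be gripped across its 66 mm width
- bar1: loose square steel bar, 120 x 18 x 18 mm, 0.3 kg, lying on the table; origin at the centre of the solid, x axis along its length. All bars are alike, any side may be up. None if it is absent today.
- bar2: loose square steel bar, 120 x 18 x 18 mm, 0.3 kg, lying on the table; origin at the centre of the solid, x axis along its length. All bars are alike, any side may be up. None if it is absent today.
- bar3: loose square steel bar, 120 x 18 x 18 mm, 0.3 kg, lying on the table; origin at the centre of the solid, x axis along its length. All bars are alike, any side may be up. None if it is absent today.
- bar4: loose square steel bar, 120 x 18 x 18 mm, 0.3 kg, lying on the table; origin at the centre of the solid, x axis along its length. All bars are alike, any side may be up. None if it is absent today.
- bar5: loose square steel bar, 120 x 18 x 18 mm, 0.3 kg, lying on the table; origin at the centre of the solid, x axis along its length. All bars are alike, any side may be up. None if it is absent today.
- bar6: loose square steel bar, 120 x 18 x 18 mm, 0.3 kg, lying on the table; origin at the centre of the solid, x axis along its length. All bars are alike, any side may be up. None if it is absent today.
- spray_can: bystander: upright spray can, 64 mm across, 160 mm high; origin under its centre. Leave it
- pipe_offcut: bystander: short upright pipe offcut, 48 mm across, 30 mm high; origin under its centre. Leave it
- hammer: bystander: hammer lying on the table at the right near the robot, 260 mm long. Leave it
- wire_brush: bystander: wooden brush lying on the table at the left, 200 mm long. Leave it
- magnet: bystander: square red welding magnet, 100 x 100 x 18 mm, lying flat at the left; origin under its centre. Leave it
- pipe_flange: bystander: round steel flange, 90 mm across, 35 mm high, beyond the holder; origin under its centre. Leave it
- mug: bystander: white mug, 80 mm across, 90 mm high, at the right near the robot; origin under its centre. Leave it
Mind the look-alikes: they are no part of the job. Leave any blue look-alike of the bar5 alone.

How it is judged:
On the way, in this order (a step that is already met when the one before it is completed fails the run):
1. one sprung jaw is pushed back by the plate (value of joint any of jaw_a, jaw_b above 0.011 m and contact force between plate and holder above 0.5 N), for 0.05 s.
2. the plate lies in both jaws, centred and let go (x of plate in the frame of holder between -0.006 and 0.006 m and y of plate in the frame of holder between -0.012 and 0.012 m and z of plate in the frame of holder between 0.041 and 0.048 m and angle between the x axis of plate and the x axis of holder, either way round below 0.06 rad and angle between plate's own x axis and vertical above 1.53 rad and value of joint each of jaw_a, jaw_b below 0.0075 m and contact force between the fingers and plate below 0.3 N), for 0.3 s.
At the end, for the whole second after the job is handed in: Plate level in both grooves (jaws back under 7.5 mm), within 6 mm of the middle along, 12 across, 0.06 rad. Each bar present at rest, level, at layer height (57, 75 or 93 mm, within 5), across/along/across within 0.2 rad, its axis 31 to 49 mm off the middle, its centre within 15 mm lengthwise (x of plate in the frame of holder between -0.006 and 0.006 m and y of plate in the frame of holder between -0.012 and 0.012 m and z of plate in the frame of holder between 0.041 and 0.048 m and angle between the x axis of plate and the x axis of holder, either way round below 0.06 rad and angle between plate's own x axis and vertical above 1.53 rad and value of joint each of jaw_a, jaw_b below 0.0075 m and linear speed of each of plate, bar1, bar2, bar3, bar4, bar5, bar6 below 0.02 m/s and ((z of bar1 in the frame of holder between 0.052 and 0.062 m and y of bar1 in the frame of holder between -0.015 and 0.015 m and angle between the x axis of bar1 and the y axis of holder, either way round below 0.2 rad and x of bar1 in the frame of holder between 0.031 and 0.049 m) or (z of bar1 in the frame of holder between 0.052 and 0.062 m and y of bar1 in the frame of holder between -0.015 and 0.015 m and angle between the x axis of bar1 and the y axis of holder, either way round below 0.2 rad and x of bar1 in the frame of holder between -0.049 and -0.031 m) or (z of bar1 in the frame of holder between 0.07 and 0.08 m and x of bar1 in the frame of holder between -0.015 and 0.015 m and angle between the x axis of bar1 and the x axis of holder, either way round below 0.2 rad and y of bar1 in the frame of holder between 0.031 and 0.049 m) or (z of bar1 in the frame of holder between 0.07 and 0.08 m and x of bar1 in the frame of holder between -0.015 and 0.015 m and angle between the x axis of bar1 and the x axis of holder, either way round below 0.2 rad and y of bar1 in the frame of holder between -0.049 and -0.031 m) or (z of bar1 in the frame of holder between 0.088 and 0.098 m and y of bar1 in the frame of holder between -0.015 and 0.015 m and angle between the x axis of bar1 and the y axis of holder, either way round below 0.2 rad and x of bar1 in the frame of holder between 0.031 and 0.049 m) or (z of bar1 in the frame of holder between 0.088 and 0.098 m and y of bar1 in the frame of holder between -0.015 and 0.015 m and angle between the x axis of bar1 and the y axis of holder, either way round below 0.2 rad and x of bar1 in the frame of holder between -0.049 and -0.031 m)) and angle between each of bar1, bar2, bar3, bar4, bar5, bar6's own x axis and vertical above 1.5 rad and ((z of bar2 in the frame of holder between 0.052 and 0.062 m and y of bar2 in the frame of holder between -0.015 and 0.015 m and angle between the x axis of bar2 and the y axis of holder, either way round below 0.2 rad and x of bar2 in the frame of holder between 0.031 and 0.049 m) or (z of bar2 in the frame of holder between 0.052 and 0.062 m and y of bar2 in the frame of holder between -0.015 and 0.015 m and angle between the x axis of bar2 and the y axis of holder, either way round below 0.2 rad and x of bar2 in the frame of holder between -0.049 and -0.031 m) or (z of bar2 in the frame of holder between 0.07 and 0.08 m and x of bar2 in the frame of holder between -0.015 and 0.015 m and angle between the x axis of bar2 and the x axis of holder, either way round below 0.2 rad and y of bar2 in the frame of holder between 0.031 and 0.049 m) or (z of bar2 in the frame of holder between 0.07 and 0.08 m and x of bar2 in the frame of holder between -0.015 and 0.015 m and angle between the x axis of bar2 and the x axis of holder, either way round below 0.2 rad and y of bar2 in the frame of holder between -0.049 and -0.031 m) or (z of bar2 in the frame of holder between 0.088 and 0.098 m and y of bar2 in the frame of holder between -0.015 and 0.015 m and angle between the x axis of bar2 and the y axis of holder, either way round below 0.2 rad and x of bar2 in the frame of holder between 0.031 and 0.049 m) or (z of bar2 in the frame of holder between 0.088 and 0.098 m and y of bar2 in the frame of holder between -0.015 and 0.015 m and angle between the x axis of bar2 and the y axis of holder, either way round below 0.2 rad and x of bar2 in the frame of holder between -0.049 and -0.031 m)) and ((z of bar3 in the frame of holder between 0.052 and 0.062 m and y of bar3 in the frame of holder between -0.015 and 0.015 m and angle between the x axis of bar3 and the y axis of holder, either way round below 0.2 rad and x of bar3 in the frame of holder between 0.031 and 0.049 m) or (z of bar3 in the frame of holder between 0.052 and 0.062 m and y of bar3 in the frame of holder between -0.015 and 0.015 m and angle between the x axis of bar3 and the y axis of holder, either way round below 0.2 rad and x of bar3 in the frame of holder between -0.049 and -0.031 m) or (z of bar3 in the frame of holder between 0.07 and 0.08 m and x of bar3 in the frame of holder between -0.015 and 0.015 m and angle between the x axis of bar3 and the x axis of holder, either way round below 0.2 rad and y of bar3 in the frame of holder between 0.031 and 0.049 m) or (z of bar3 in the frame of holder between 0.07 and 0.08 m and x of bar3 in the frame of holder between -0.015 and 0.015 m and angle between the x axis of bar3 and the x axis of holder, either way round below 0.2 rad and y of bar3 in the frame of holder between -0.049 and -0.031 m) or (z of bar3 in the frame of holder between 0.088 and 0.098 m and y of bar3 in the frame of holder between -0.015 and 0.015 m and angle between the x axis of bar3 and the y axis of holder, either way round below 0.2 rad and x of bar3 in the frame of holder between 0.031 and 0.049 m) or (z of bar3 in the frame of holder between 0.088 and 0.098 m and y of bar3 in the frame of holder between -0.015 and 0.015 m and angle between the x axis of bar3 and the y axis of holder, either way round below 0.2 rad and x of bar3 in the frame of holder between -0.049 and -0.031 m)) and ((z of bar4 in the frame of holder between 0.052 and 0.062 m and y of bar4 in the frame of holder between -0.015 and 0.015 m and angle between the x axis of bar4 and the y axis of holder, either way round below 0.2 rad and x of bar4 in the frame of holder between 0.031 and 0.049 m) or (z of bar4 in the frame of holder between 0.052 and 0.062 m and y of bar4 in the frame of holder between -0.015 and 0.015 m and angle between the x axis of bar4 and the y axis of holder, either way round below 0.2 rad and x of bar4 in the frame of holder between -0.049 and -0.031 m) or (z of bar4 in the frame of holder between 0.07 and 0.08 m and x of bar4 in the frame of holder between -0.015 and 0.015 m and angle between the x axis of bar4 and the x axis of holder, either way round below 0.2 rad and y of bar4 in the frame of holder between 0.031 and 0.049 m) or (z of bar4 in the frame of holder between 0.07 and 0.08 m and x of bar4 in the frame of holder between -0.015 and 0.015 m and angle between the x axis of bar4 and the x axis of holder, either way round below 0.2 rad and y of bar4 in the frame of holder between -0.049 and -0.031 m) or (z of bar4 in the frame of holder between 0.088 and 0.098 m and y of bar4 in the frame of holder between -0.015 and 0.015 m and angle between the x axis of bar4 and the y axis of holder, either way round below 0.2 rad and x of bar4 in the frame of holder between 0.031 and 0.049 m) or (z of bar4 in the frame of holder between 0.088 and 0.098 m and y of bar4 in the frame of holder between -0.015 and 0.015 m and angle between the x axis of bar4 and the y axis of holder, either way round below 0.2 rad and x of bar4 in the frame of holder between -0.049 and -0.031 m)) and ((z of bar5 in the frame of holder between 0.052 and 0.062 m and y of bar5 in the frame of holder between -0.015 and 0.015 m and angle between the x axis of bar5 and the y axis of holder, either way round below 0.2 rad and x of bar5 in the frame of holder between 0.031 and 0.049 m) or (z of bar5 in the frame of holder between 0.052 and 0.062 m and y of bar5 in the frame of holder between -0.015 and 0.015 m and angle between the x axis of bar5 and the y axis of holder, either way round below 0.2 rad and x of bar5 in the frame of holder between -0.049 and -0.031 m) or (z of bar5 in the frame of holder between 0.07 and 0.08 m and x of bar5 in the frame of holder between -0.015 and 0.015 m and angle between the x axis of bar5 and the x axis of holder, either way round below 0.2 rad and y of bar5 in the frame of holder between 0.031 and 0.049 m) or (z of bar5 in the frame of holder between 0.07 and 0.08 m and x of bar5 in the frame of holder between -0.015 and 0.015 m and angle between the x axis of bar5 and the x axis of holder, either way round below 0.2 rad and y of bar5 in the frame of holder between -0.049 and -0.031 m) or (z of bar5 in the frame of holder between 0.088 and 0.098 m and y of bar5 in the frame of holder between -0.015 and 0.015 m and angle between the x axis of bar5 and the y axis of holder, either way round below 0.2 rad and x of bar5 in the frame of holder between 0.031 and 0.049 m) or (z of bar5 in the frame of holder between 0.088 and 0.098 m and y of bar5 in the frame of holder between -0.015 and 0.015 m and angle between the x axis of bar5 and the y axis of holder, either way round below 0.2 rad and x of bar5 in the frame of holder between -0.049 and -0.031 m)) and ((z of bar6 in the frame of holder between 0.052 and 0.062 m and y of bar6 in the frame of holder between -0.015 and 0.015 m and angle between the x axis of bar6 and the y axis of holder, either way round below 0.2 rad and x of bar6 in the frame of holder between 0.031 and 0.049 m) or (z of bar6 in the frame of holder between 0.052 and 0.062 m and y of bar6 in the frame of holder between -0.015 and 0.015 m and angle between the x axis of bar6 and the y axis of holder, either way round below 0.2 rad and x of bar6 in the frame of holder between -0.049 and -0.031 m) or (z of bar6 in the frame of holder between 0.07 and 0.08 m and x of bar6 in the frame of holder between -0.015 and 0.015 m and angle between the x axis of bar6 and the x axis of holder, either way round below 0.2 rad and y of bar6 in the frame of holder between 0.031 and 0.049 m) or (z of bar6 in the frame of holder between 0.07 and 0.08 m and x of bar6 in the frame of holder between -0.015 and 0.015 m and angle between the x axis of bar6 and the x axis of holder, either way round below 0.2 rad and y of bar6 in the frame of holder between -0.049 and -0.031 m) or (z of bar6 in the frame of holder between 0.088 and 0.098 m and y of bar6 in the frame of holder between -0.015 and 0.015 m and angle between the x axis of bar6 and the y axis of holder, either way round below 0.2 rad and x of bar6 in the frame of holder between 0.031 and 0.049 m) or (z of bar6 in the frame of holder between 0.088 and 0.098 m and y of bar6 in the frame of holder between -0.015 and 0.015 m and angle between the x axis of bar6 and the y axis of holder, either way round below 0.2 rad and x of bar6 in the frame of holder between -0.049 and -0.031 m))); the robot touches nothing.
It fails at once if a bystander is pushed more than 60 mm from its place (distance of any of spray_can, pipe_offcut, hammer, wire_brush, magnet, pipe_flange, mug from where it was at the start of the episode above 0.06 m).
It fails at once if the spray can, mug or pipe offcut is tipped over (angle between any of spray_can, mug, pipe_offcut's own z axis and vertical above 0.7 rad).
Of bar1, bar2, bar3, bar4, bar5, bar6 only 5 to 6 are there at a start; the rules pass over those that are not, and their reading is None.
At some moment in a run one of bar1, bar2, bar3, bar4, bar5, bar6 may be knocked a few centimetres aside while the robot is not near it.
Once in a run the grip may slacken for a moment while it holds something.
It also fails if it takes over 210 s, if anything falls off the work surface, if the arm or the gripper's body presses on something with over 40 N, if the wrist force passes 120 N, or if a joint passes its speed limit or range.

## Working session

There is one attempt and no reset: what is moved stays moved. The work goes in short steps, Python scripts to look and compute and a shell command to move; the robot and the scene stay as the last step left them, time stands still between calls to the robot, and variables do not carry over. Pictures are saved under pics/ and viewed, about 12 in all and at most 16, crops included, and the job is handed in when it is done.

```bash
ls; mkdir -p pics
python3 - <<'E'
from bench import *
import cv2
s=get_state();print(s)
for n in("scene","top","wrist"):
    print(n,calibration(n))
    f=grab_frame(n);cv2.imwrite(f"pics/{n}0.png",f[:,:,::-1])
E
```

```text
pics
{'clock': 0.0, 'joints': array([-9.93870406e-01,  3.59400865e-01,  1.10802687e-02, -3.56150075e-04,
       -1.22409447e+00, -2.88084650e-01]), 'qvel': array([-2.52231862e-03,  1.45884339e-04, -1.67271381e-05,  3.44839462e-04,
       -2.24097997e-03,  1.93045800e-04]), 'tau': array([ 5.73284742e-04, -5.83316052e+01,  2.93401837e+01,  6.93637446e+00,
       -6.07187118e-03, -1.32550099e-06]), 'position': array([ 0.19211228, -0.64661705,  0.24436285]), 'eef_rot': array([-7.01629254e-04,  5.98027629e-01,  8.01475060e-01,  4.36842712e-04]), 'force': array([-1.18239431, -0.50070089,  0.34958919]), 'torque': array([-0.00797401, -0.05953399, -0.02497387]), 'gripper_width': 0.08510949817499223}
scene {'fovy': 43.123816337508245, 'cx': 328.20761232831103, 'cy': 241.23361337928685, 'rvec': array([ 1.7544405 ,  1.52958655, -0.75666766]), 'tvec': array([-0.0315692 , -0.24949821,  2.1219523 ])}
top {'fovy': 55.0526129702558, 'cx': 320.50017349917397, 'cy': 237.07543211371882, 'rvec': array([ 2.17281208, -2.16859061,  0.1189374 ]), 'tvec': array([-0.02048177,  0.51434984,  1.14497829])}
wrist {'fovy': 65.03291952595708, 'cx': 317.56030083428095, 'cy': 236.93811910931348, 'mount': array([[ 9.99999581e-01, -4.99495773e-04, -7.67314534e-04,
         8.10186390e-05],
       [ 6.86225446e-04,  9.63700709e-01,  2.66984032e-01,
        -6.83194737e-02],
       [ 6.06104164e-04, -2.66984447e-01,  9.63700647e-01,
        -1.29220115e-01],
       [ 0.00000000e+00,  0.00000000e+00,  0.00000000e+00,
         1.00000000e+00]])}
```

View pics/top0.png

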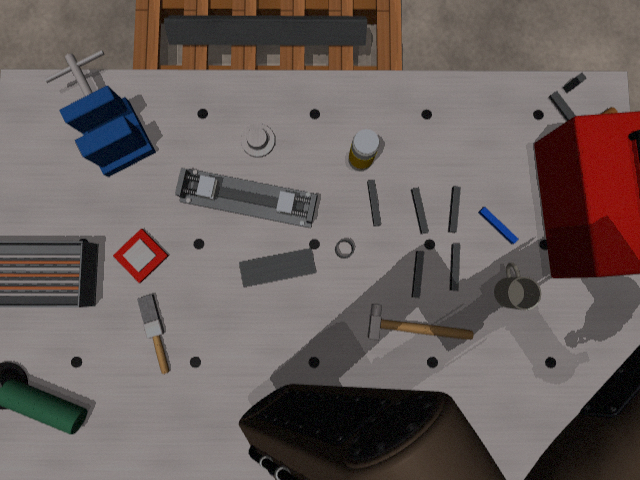

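View pics/scene0.png

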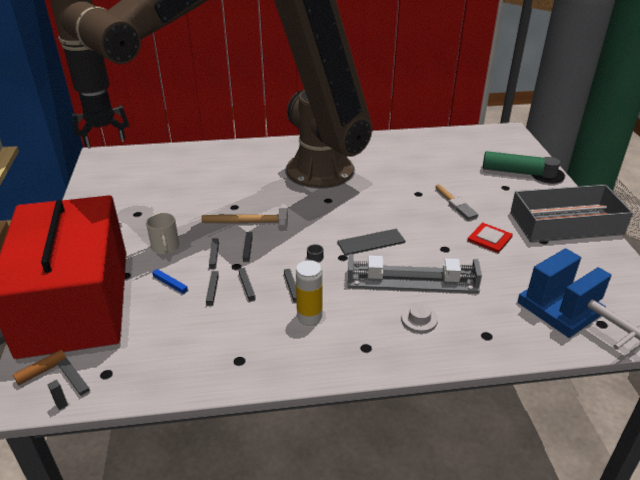

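The top view shows five grey bars near (374,203), (420,210), (454,209), (417,274) and (455,266). The blue look-alike is at (498,225), the plate at (278,267), and the holder runs from about (180,185) to (317,210). The scene view agrees.

```bash
cat > h.py <<'E'
import numpy as np,cv2,time
from bench import *
from scipy.spatial.transform import Rotation as R
def pose():
    s=get_state();T=np.eye(4);T[:3,:3]=R.from_quat(np.roll(s["eef_rot"],-1)).as_matrix();T[:3,3]=s["position"];return T
def K(c): f=240/np.tan(np.radians(c["fovy"])/2);return np.array([[f,0,c["cx"]],[0,f,c["cy"]],[0,0,1]])
def cam(n,T=None):
    c=calibration(n)
    if n=="wrist": W=T@c["mount"]           # cam->world
    else:
        W=np.eye(4);r=cv2.Rodrigues(c["rvec"])[0];W[:3,:3]=r.T;W[:3,3]=-r.T@c["tvec"]
    return K(c),W
def cast(uv,z,n,T=None):
    k,W=cam(n,T);uv=np.atleast_2d(uv).astype(float)
    d=np.c_[uv,np.ones(len(uv))]@np.linalg.inv(k).T@W[:3,:3].T;o=W[:3,3]
    return o+d*((z-o[2])/d[:,2])[:,None]
def proj(p,n,T=None):
    k,W=cam(n,T);q=(np.atleast_2d(p)-W[:3,3])@W[:3,:3]@k.T;return q[:,:2]/q[:,2:]
def shot(n,name):
    T=pose();f=grab_frame(n);cv2.imwrite(f"pics/{name}.png",f[:,:,::-1]);return f,T
def rect(pts):   # pts in world mm xy -> centre,long,short,angle deg of long axis
    (cx,cy),(w,h),a=cv2.minAreaRect(np.float32(pts))
    if w<h: w,h,a=h,w,a+90
    return np.round([cx,cy,w,h,(a+90)%180-90],1)
def need(p,yaw):   # tool-down: shift (tool axes, mm) to world p (m) and turn about tool z so that tool x lies along yaw deg
    T=pose();d=T[:3,:3].T@(np.array(p)-T[:3,3])*1000
    cur=np.degrees(np.arctan2(T[1,0],T[0,0]));dt=-((yaw-cur+90)%180-90)
    # d: shift before any turn
    return np.round(d,1),round(dt,1),round(cur,1)
E
python3 - <<'E'
from h import *
f=cv2.imread("pics/top0.png");g=cv2.cvtColor(f,6)
for p in [(374,203),(420,210),(454,209),(417,274),(455,266),(278,267),(400,210),(440,266),(435,280),(278,240)]: print(p,f[p[1],p[0]])
bg=cv2.medianBlur(g,51)
m=((g<0.66*bg.astype(float))|(g<72)).astype(np.uint8)*255
cv2.imwrite("pics/m.png",m)
cs,_=cv2.findContours(m,cv2.RETR_EXTERNAL,cv2.CHAIN_APPROX_NONE)
for c in cs:
    if 120<cv2.contourArea(c)<6000:
        u=c.reshape(-1,2);w=cast(u,0.018,"top")[:,:2]*1000;print(u.mean(0).round(),cv2.contourArea(c),rect(w))
print(cam("top")[1][:3,3],cam("scene")[1][:3,3])
crop=f[100:320,160:480];cv2.imwrite("pics/topc.png",cv2.resize(crop,(800,550),interpolation=2))
E
```

```text
(374, 203) [61 59 60]
(420, 210) [67 63 64]
(454, 209) [59 59 60]
(417, 274) [41 41 43]
(455, 266) [62 60 60]
(278, 267) [70 71 69]
(400, 210) [126 127 135]
(440, 266) [83 84 90]
(435, 280) [86 86 91]
(278, 240) [130 129 136]
[ 42. 398.] 3425.0 [117.3 667.1 258.9 116.4  71. ]
[164. 353.] 165.5 [223.7 369.8  93.2  14.6  16.9]
[ 38. 301.] 680.0 [353.1 690.5 194.7  22.5 -89.9]
[152. 313.] 454.5 [317.9 404.2 104.2  48.6  18.7]
[ 39. 285.] 125.5 [391.9 691.7 196.8   5.  -89.9]
[ 39. 278.] 153.0 [409.6 692.9 197.1   5.  -89.9]
[468. 308.] 3130.5 [ 325.1 -375.9  409.6  141.5  -66.3]
[ 39. 259.] 146.5 [457.7 694.7 200.5   5.1 -89.9]
[417. 274.] 382.5 [ 421.  -265.7  121.2   24.2   -6.8]
[454. 267.] 379.5 [ 440.3 -360.4  122.6   24.    -3.7]
[281. 264.] 1854.0 [442.3  79.1 217.3  82.9 -72.3]
[345. 248.] 285.5 [ 4.887e+02 -8.100e+01  4.880e+01  4.870e+01  1.000e-01]
[ 70. 257.] 1271.0 [427.9 664.4 266.4 177.2 -89.9]
[141. 254.] 1566.5 [469.2 437.6 105.3 101.9 -45. ]
[498. 225.] 384.0 [ 547.6 -475.5  120.4   23.6   45.3]
[303. 206.] 427.0 [594.6  33.3  94.8  87.4  77.9]
[419. 210.] 343.5 [ 586.1 -274.2  119.3   22.5   11.5]
[454. 209.] 353.5 [ 589.4 -363.9  121.1   23.2   -6.7]
[374. 202.] 340.0 [ 605.9 -157.5  120.4   22.7    7.5]
[238. 192.] 685.0 [633.7 183.9 186.6  68.5  80.5]
[192. 185.] 387.5 [655.6 312.7  82.8  79.1 -89.8]
[366. 153.] 457.0 [ 735.7 -139.5  104.    82.   -76.5]
[574.  82.] 173.5 [ 932.2 -694.    69.7   22.8  -51.4]
[103. 112.] 4916.5 [830.9 559.3 310.9 179.9  30.8]
[ 0.39289513 -0.01302617  1.1922308 ] [ 1.83279437 -0.23607029  1.0728761 ]
```

View pics/topc.png

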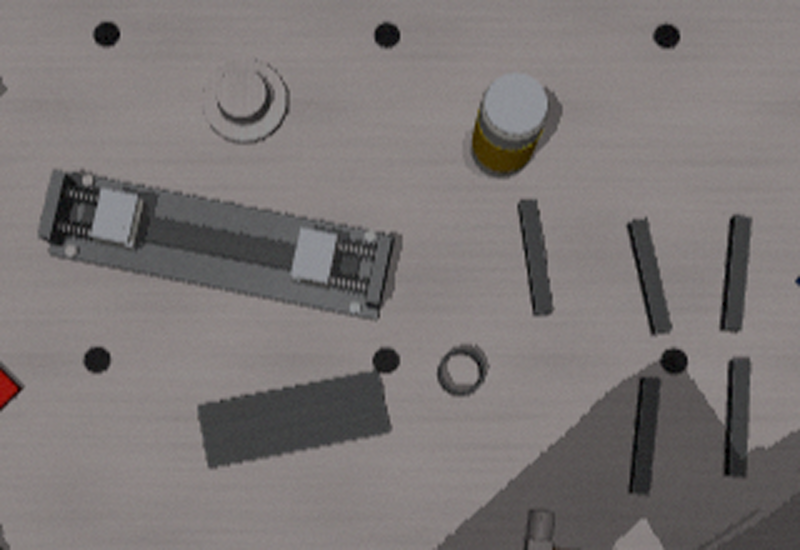

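The crop shows the jaws (bright) near crop (117,217) and (315,255). The plate is clear apart from a table hole touching its corner at (386,360).

Run:
```python
from h import *
f=cv2.imread("pics/top0.png");g=cv2.cvtColor(f,6)
hsv=cv2.cvtColor(f,cv2.COLOR_BGR2HSV)
m=np.zeros_like(g);m[165:235,190:310]=(g[165:235,190:310]>148)*255
print("jaw vals",f[187,207],f[203,286],f[215,240],f[170,150],f[240,250])
cs,_=cv2.findContours(m,0,1)
J=[]
for c in cs:
    if cv2.contourArea(c)>80:
        w=cast(c.reshape(-1,2),0.060,"top")[:,:2]*1000;r=rect(w);J.append(r);print("jaw",r)
if len(J)==2:
    d=J[0][:2]-J[1][:2];print("holder",(J[0][:2]+J[1][:2])/2,np.linalg.norm(d),np.degrees(np.arctan2(d[1],d[0])))
# plate
m=np.zeros_like(g);m[235:300,225:330]=(g[235:300,225:330]<90)*255
m=cv2.morphologyEx(m,cv2.MORPH_OPEN,np.ones((13,13)))
cs,_=cv2.findContours(m,0,1);c=max(cs,key=cv2.contourArea)
print("plate",rect(cast(c.reshape(-1,2),0.008,"top")[:,:2]*1000),cv2.contourArea(c))
T=pose();print(T.round(3))
```

```text
jaw vals [147 142 140] [149 144 142] [128 127 135] [134 134 140] [133 134 142]
plate [439.   90.4 190.7  65.9 -79.2] 1750.0
[[-0.285  0.959 -0.001  0.192]
 [ 0.959  0.285  0.001 -0.647]
 [ 0.001 -0.    -1.     0.245]
 [ 0.     0.     0.     1.   ]]
```

```bash
python3 -m crank '[[[1,35,46,-20,0,0,0],[1,45,36,-15,0,0,0],[1,45,36,-10,0,0,0],[1,45,36,-10,0,0,0],[1,45,36,-10,0,0,0],[1,45,36,-10,0,0,0],[1,45,36,-10,0,0,0],[1,45,36,-10,0,0,0],[1,45,36,-10,0,0,0],[1,45,36,0,0,0,0],[1,45,36,0,0,0,0],[1,45,36,0,0,0,0],[1,45,36,0,0,0,0],[1,45,30,0,0,0,0],[1,8,0,0,0,0,-10.5],[1,0,0,0,0,0,-10.5],[1,0,0,0,0,0,-10.5],[1,0,0,0,0,0,-10.5],[1,0,0,0,0,0,-10.5],[1,0,0,0,0,0,-10.5]]]' 80
python3 -m crank '[[[1,0,0,0,0,0,-10.5],[1,0,0,0,0,0,-10.5],[1,0,0,0,0,0,0],[1,0,0,0,0,0,0]]]'
python3 - <<'E'
from h import *
f,T=shot("wrist","w1");print(T.round(3))
E
```

```text
clock: 2.65
position: [0.5001, 0.0996, 0.3501]
eef_rot: [-0.0, 0.088, 0.996, -0.0]
force: [-0.1, 0.4, 0.3]
gripper_width: 0.0853
clock: 3.15
position: [0.5002, 0.0996, 0.3502]
eef_rot: [-0.0, -0.09, 0.996, -0.0]
force: [-0.4, -0.5, 0.3]
gripper_width: 0.0856
[[-0.984 -0.179 -0.     0.5  ]
 [-0.179  0.984 -0.     0.1  ]
 [ 0.     0.    -1.     0.35 ]
 [ 0.     0.     0.     1.   ]]
```

View pics/w1.png

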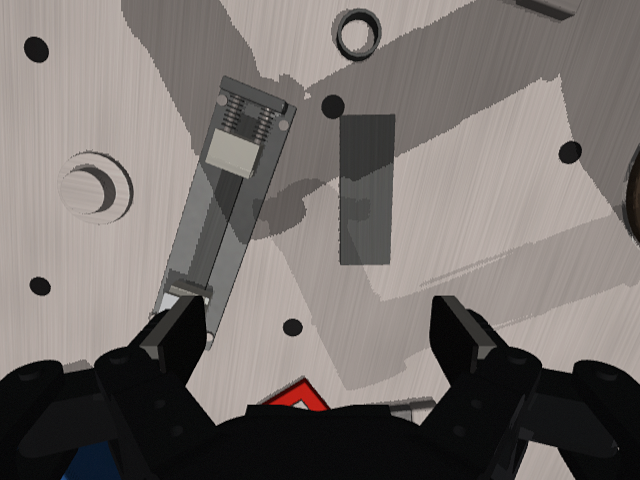

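The wrist view shows the plate at about (341..393, 114..265). The holder's upper jaw is at (233,152), and its lower jaw is half hidden by the finger at (180,300). I'll shift so both jaws are clear.

```bash
python3 -m crank '[[[1,-40,-30,0,0,0,0],[1,-40,-30,0,0,0,0],[1,-40,-30,0,0,0,0],[1,0,0,0,0,0,0],[1,0,0,0,0,0,0]]]'
python3 - <<'E'
from h import *
f,T=shot("wrist","w2");print(T.round(3)[:3,3])
f=cv2.imread("pics/w1.png");g=cv2.cvtColor(f,6)
print([int(g[y,x]) for x,y in[(360,240),(360,150),(365,200),(330,200),(420,200),(420,130)]])
E
```

```text
clock: 3.82
position: [0.6347, 0.0329, 0.3496]
eef_rot: [-0.001, -0.091, 0.996, -0.0]
force: [-0.1, 0.4, -0.4]
gripper_width: 0.0857
[0.635 0.033 0.35 ]
[87, 55, 76, 151, 169, 113]
```

View pics/w2.png

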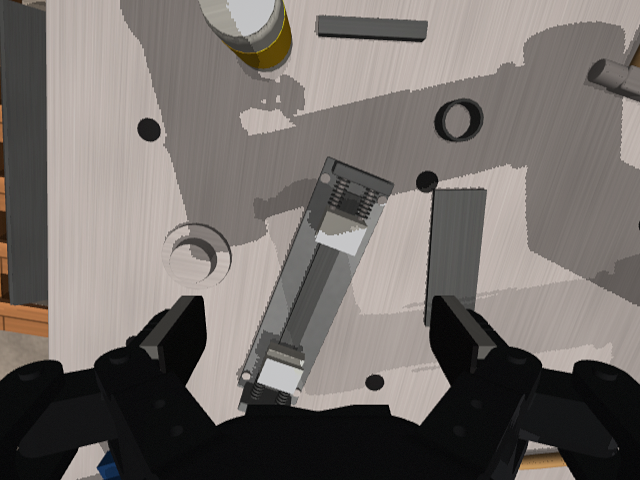

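Both jaws are now visible, at about (342,232) and (279,375), with base screws at (325,178), (382,199) and (247,377). I'll zoom in for corners.

Run:
```python
import cv2
f=cv2.imread("pics/w2.png");a=f[150:280,230:410];b=f[330:420,225:325]
cv2.imwrite("pics/c2.png",cv2.hconcat([cv2.resize(a,(540,390),interpolation=2),cv2.resize(cv2.copyMakeBorder(b,0,40,0,0,0),None,fx=2.6,fy=3,interpolation=2)]))
```

```text
(no output)
```

View pics/c2.png

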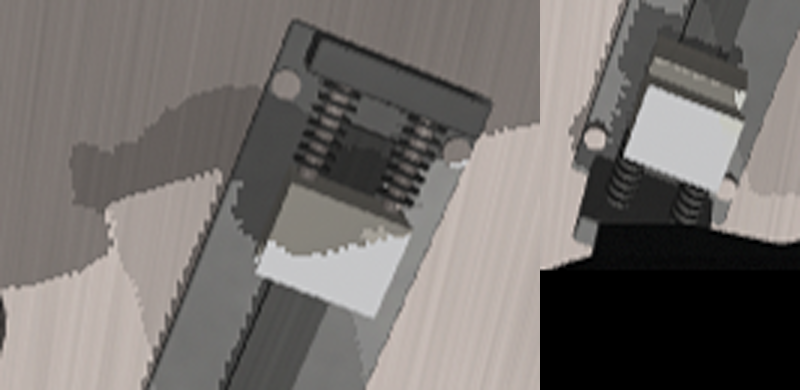

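Run:
```python
from h import *
T=np.array([[-.984,-.179,0,.635],[-.179,.984,0,.033],[0,0,-1,.35],[0,0,0,1]]);T=pose()
A=cast([(327.3,210.7),(367.3,228.7),(355.3,256),(315.3,240.7)],.06,"wrist",T)[:,:2]*1e3
B=cast([(266.5,358.3),(303.8,370),(295,394),(256.5,382.3)],.06,"wrist",T)[:,:2]*1e3
S=cast([(325.3,178),(382.7,200),(246.2,376),(297.3,392.7)],.013,"wrist",T)[:,:2]*1e3
print(A.round(),B.round(),S.round())
def e(p): return np.linalg.norm(np.diff(np.r_[p,p[:1]],axis=0),axis=1).round(1)
print(e(A),e(B))
for q in (A.mean(0)-B.mean(0),S[0]-S[2],S[1]-S[3]): print(np.linalg.norm(q),np.degrees(np.arctan2(q[1],q[0])))
print((A.mean(0)+B.mean(0))/2,S.mean(0))
# inner lip edges: A[2],A[3] ; B[0],B[1]
print("inner",(A[2]+A[3])/2,(B[0]+B[1])/2,((A[2]+A[3])/2+(B[0]+B[1])/2)/2,np.linalg.norm((A[2]+A[3])/2-(B[0]+B[1])/2))
# top view same check
f=cv2.imread("pics/top0.png")
P=(np.float32([(117,217),(315,255)])/2.5+[160,100]);w=cast(P,.06,"top")*1e3;print("top jaws",w.round(),w.mean(0).round())
# plate from w2
for nm,T2,z in(("w2",T,.008),):
    im=cv2.imread(f"pics/{nm}.png");C=cast([(434,190),(486,189),(425,325)],z,"wrist",T2)*1e3;print(C.round())
T1=T.copy();T1[:3,3]=[.5002,.0996,.3502]
for q in ([(341,114.5),(395,114.5),(390,265),(341,264.5)],):
    C=cast(q,.008,"wrist",T1)[:,:2]*1e3;print(C.round(),rect(C),e(C))
```

```text
[[620.  48.]
 [571.  61.]
 [577.  95.]
 [627.  86.]] [[660. 250.]
 [610. 258.]
 [615. 295.]
 [667. 287.]] [[627.  18.]
 [551.  31.]
 [686. 315.]
 [609. 329.]]
[50.7 35.4 50.4 37.9] [50.2 37.9 52.6 38.1]
203.77917571572976 -101.20570914299441
303.19594886053886 -101.17157109376538
303.4827220992301 -100.99514421773684
[618.31709063 172.42752897] [618.14149893 173.36921403]
inner [601.95009834  90.50156541] [634.94593025 253.63531558] [618.4480143  172.06844049] 166.43721149196276
top jaws [[636. 265.  60.]
 [599.  67.  60.]] [618. 166.  60.]
[[490.   8.   8.]
 [426.  -5.   8.]
 [453. 192.   8.]]
[[488.   7.]
 [425.  -5.]
 [387. 182.]
 [451. 193.]] [437.4  94.4 191.1  65.  -78.6] [ 64.4 190.   65.  189.3]
```

```bash
python3 -m crank '[[[1,37,19,30,0,0,-1.1],[1,37,19,40,0,0,0],[1,37,19,40,0,0,0],[1,36,19,40,0,0,0],[1,36,19,40,0,0,0],[1,0,0,40,0,0,0],[1,0,0,40,0,0,0],[1,0,0,20,0,0,0],[1,0,0,5,0,0,0],[1,0,0,0,0,0,0],[1,0,0,0,0,0,0]]]'
python3 - <<'E'
from h import *
print(need([.438,.093,.03],11.4))
E
```

```text
clock: 5.25
position: [0.4372, 0.0905, 0.0564]
eef_rot: [0.001, -0.102, 0.995, 0.001]
force: [0.2, 0.4, 0.9]
gripper_width: 0.0856
(array([-1.2,  2.2, 26.5]), np.float64(0.3), np.float64(-168.3))
```

```bash
python3 -m crank '[[[1,-1,2,15,0,0,0.3],[1,0,0,15,0,0,0],[1,0,0,10,0,0,0],[1,0,0,6.5,0,0,0],[1,0,0,0,0,0,0],[1,0,0,0,0,0,0]]]'
python3 -m crank '[[[0.5,0,0,0,0,0,0],[0.2,0,0,0,0,0,0],[-1,0,0,0,0,0,0],[-1,0,0,0,0,0,0],[-1,0,0,0,0,0,0],[-1,0,0,0,0,0,0]]]' 80
```

```text
clock: 6.0
position: [0.4374, 0.0923, 0.0091]
eef_rot: [0.0, -0.099, 0.995, 0.0]
force: [1.4, 0.3, -0.9]
gripper_width: 0.0853
clock: 6.75
position: [0.4386, 0.093, 0.0104]
eef_rot: [0.002, -0.099, 0.995, 0.001]
force: [-2.2, 0.2, 17.8]
gripper_width: 0.0631
```

```bash
python3 -m crank '[[[-1,0,0,-2,0,0,0],[-1,0,0,-2,0,0,0],[-1,0,0,-10,0,0,0],[-1,0,0,-20,0,0,0],[-1,0,0,-20,0,0,0],[-1,0,0,-20,0,0,0],[-1,0,0,-20,0,0,0],[-1,0,0,-10,0,0,0],[-1,0,0,0,0,0,0],[-1,0,0,0,0,0,0]]]'
python3 - <<'E'
from h import *
f,T=shot("wrist","w3");g,_=shot("scene","s3");print(T.round(3))
a=f[:,:,::-1][60:480];b=cv2.resize(g[:,:,::-1][200:320,300:500],(700,420))
cv2.imwrite("pics/c3.png",cv2.resize(cv2.hconcat([a,b]),(800,251)))
E
```

```text
clock: 8.0
position: [0.4365, 0.0919, 0.1121]
eef_rot: [-0.001, -0.099, 0.995, -0.0]
force: [-0.0, -0.5, -8.0]
gripper_width: 0.0631
[[-0.981 -0.196 -0.001  0.437]
 [-0.196  0.981 -0.001  0.092]
 [ 0.001 -0.    -1.     0.112]
 [ 0.     0.     0.     1.   ]]
```

View pics/c3.png

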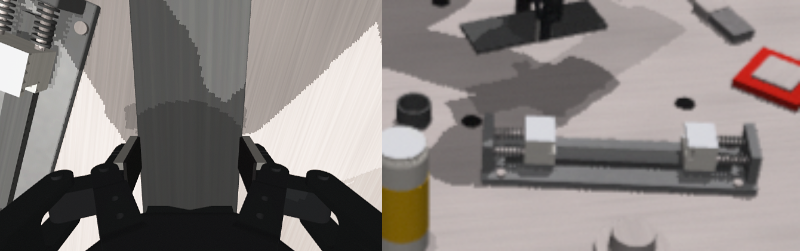

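The plate is held, with 8 N of weight on the wrist. It passes between the pads, and the scene crop shows it roughly level.

```bash
python3 -m crank '[[[-1,0,0,-10,0,0,7.5],[-1,0,0,0,0,0,7.5],[-1,0,0,0,0,0,7.4],[-1,-20,12,0,0,0,0],[-1,-30,16,0,0,0,0],[-1,-30,16,0,0,0,0],[-1,-30,16,0,0,0,0],[-1,-30,16,0,0,0,0],[-1,-23,16,0,0,0,0],[-1,0,0,0,7,0,0],[-1,0,0,0,0,0,0],[-1,0,0,0,0,0,0]]]'
cat >> h.py <<'E'
H=np.array([.6183,.1725]);U=np.array([.1925,.9813]);V=np.array([-.9813,.1925])
def hol(T=None):  # TCP in holder coords (mm): s along U, t along V, z ; tool x,y axis angles
    T=pose() if T is None else T;d=T[:2,3]-H
    return np.round([d@U*1e3,d@V*1e3,T[2,3]*1e3],1),"tilt",np.degrees(np.arcsin(-T[2,:2])).round(2),"yaw",round(np.degrees(np.arctan2(T[1,0],T[0,0])),2)
E
python3 - <<'E'
from h import *
f,T=shot("wrist","w4");g,_=shot("scene","s4");print(hol(T),get_state()["force"],get_state()["gripper_width"])
a=cv2.resize(f[:,:,::-1],(533,400));b=cv2.resize(g[:,:,::-1][200:320,320:500],(600,400))
cv2.imwrite("pics/c4.png",cv2.resize(cv2.hconcat([a,b]),(800,282)))
E
```

```text
clock: 9.6
position: [0.614, 0.1512, 0.1215]
eef_rot: [-0.007, 0.096, 0.994, -0.061]
force: [-0.1, -0.2, -7.9]
gripper_width: 0.0629
(array([-2.170e+01,  1.000e-01,  1.215e+02]), 'tilt', array([-0.11,  7.  ]), 'yaw', np.float64(168.96)) [-0.14922776 -0.50333676 -7.31056065] 0.06264690045344538
```

View pics/c4.png

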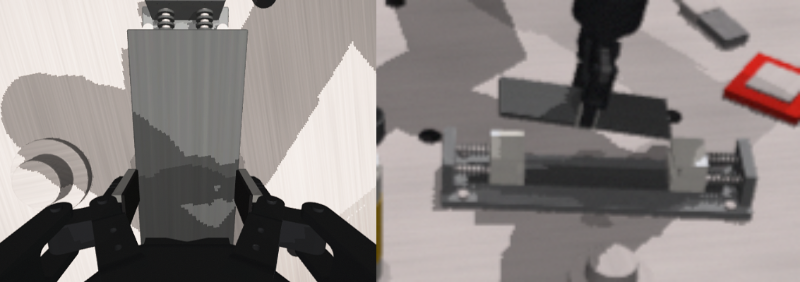

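The far plate end is at about (218..422, 51) in the full frame, which puts it about 94 mm from the TCP. So the plate is centred in the grip. The scene crop shows the low end inside the left-hand jaw, ready to descend.

```bash
python3 -m crank '[[[-1,0,1.5,12,0,0,0],[-1,0,1.8,15,0,0,0],[-1,0,1.8,15,0,0,0],[-1,0,1.2,9.5,0,0,0],[-1,0,0.4,3.5,0,0,0],[-1,0,0,0,0,0,0],[-1,0,0,0,0,0,0]]]'
python3 -m crank '[[[-1,0,4,-0.5,0,0,0],[-1,0,4,-0.5,0,0,0],[-1,0,3,-0.4,0,0,0],[-1,0,3,-0.4,0,0,0],[-1,0,2,-0.2,0,0,0],[-1,0,0,0,0,0,0],[-1,0,0,0,0,0,0]]]'
python3 - <<'E'
from h import *
print(hol(),get_state()["force"])
E
```

```text
clock: 10.58
position: [0.6151, 0.1514, 0.0679]
eef_rot: [-0.005, 0.096, 0.994, -0.061]
force: [-0.0, -0.1, -7.4]
gripper_width: 0.0631
clock: 11.45
position: [0.6178, 0.1669, 0.0674]
eef_rot: [-0.006, 0.096, 0.993, -0.061]
force: [-0.2, -0.0, -8.7]
gripper_width: 0.063
(array([-5.6, -0.6, 67.4]), 'tilt', array([-0.,  7.]), 'yaw', np.float64(168.95)) [-1.69526317e-01 -2.36299285e-05 -8.71001814e+00]
```

```bash
python3 -m crank '[[[-1,0,0.2,1.8,0,0,0],[-1,0,3,-0.4,0,0,0],[-1,0,3,-0.4,0,0,0],[-1,0,3,-0.4,0,0,0],[-1,0,0,0,0,0,0],[-1,0,0,0,0,0,0]]]'
python3 - <<'E'
from h import *
s=get_state();print(hol(),s["force"],s["force"][:2]@U)
E
```

```text
clock: 12.2
position: [0.6193, 0.1753, 0.0656]
eef_rot: [-0.006, 0.096, 0.993, -0.061]
force: [0.5, -5.4, -6.8]
gripper_width: 0.0629
(array([ 2.9, -0.5, 65.6]), 'tilt', array([-0.04,  7.06]), 'yaw', np.float64(168.93)) [ 0.45227814 -5.4364179  -6.77602302] -5.247693344911838
```

```bash
python3 -m crank '[[[-1,0,3,-0.4,0,0,0],[-1,0,3,-0.4,0,0,0],[-1,0,3,-0.4,0,0,0],[-1,0,3.3,-0.4,0,0,0],[-1,0,0,0,0,0,0],[-1,0,0,0,0,0,0]]]'
python3 - <<'E'
from h import *
s=get_state();print(s["force"],s["force"][:2]@U)
f,T=shot("wrist","w5");g,_=shot("scene","s5");print(hol(T))
a=cv2.resize(f[:,:,::-1],(533,400));b=cv2.resize(g[:,:,::-1][200:320,320:500],(600,400))
cv2.imwrite("pics/c5.png",cv2.resize(cv2.hconcat([a,b]),(800,282)))
E
```

```text
clock: 12.95
position: [0.6212, 0.1859, 0.0655]
eef_rot: [-0.007, 0.097, 0.993, -0.062]
force: [0.5, -10.6, -6.5]
gripper_width: 0.0625
[  0.54223149 -10.5996798   -6.49285165] -10.297086222781864
(array([13.7, -0.3, 65.5]), 'tilt', array([-0.09,  7.19]), 'yaw', np.float64(168.88))
```

View pics/c5.png

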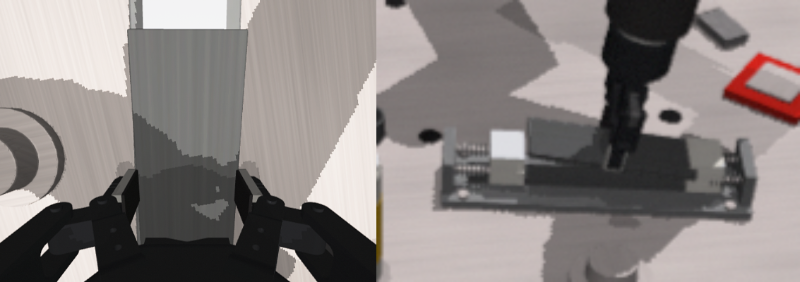

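The plate's low end is in the jaw, with 10.3 N giving a push of about 18.5 mm. The far end is clear of the white lip, at row 30 of the crop. Next I push 1.5 mm more and lower.

```bash
python3 -m crank '[[[-1,0,1.5,-0.2,0,0,0],[-1,0,0.1,1.9,-1,0,0],[-1,0,0.1,1.9,-1,0,0],[-1,0,0,1.9,-1,0,0],[-1,0,0,1.9,-1,0,0],[-1,0,0,1.9,-1,0,0],[-1,0,-0.1,1.9,-1,0,0],[-1,0,-0.1,1.6,-1,0,0],[-1,0,0,0,0,0,0],[-1,0,0,0,0,0,0]]]'
python3 - <<'E'
from h import *
s=get_state();print(s["force"],s["force"][:2]@U,s["gripper_width"])
f,T=shot("wrist","w6");g,_=shot("scene","s6");print(hol(T))
E
```

```text
clock: 14.3
position: [0.6214, 0.1863, 0.0526]
eef_rot: [-0.001, 0.097, 0.995, -0.002]
force: [0.6, -11.4, -6.7]
gripper_width: 0.0627
[  0.61858041 -11.40231935  -6.72337876] -11.07001925091981 0.0626912107092336
(array([14.1, -0.3, 52.6]), 'tilt', array([-0.1 ,  0.19]), 'yaw', np.float64(168.89))
```

```bash
python3 -m crank '[[[-1,0,0,1,-0.2,0,0],[-1,0,-2.5,0,0,0,0],[-1,0,-2.5,0,0,0,0],[-1,0,-2.5,0,0,0,0],[-1,0,-2.5,0,0,0,0],[-1,0,-2.5,0,0,0,0],[-1,0,0,0,0,0,0],[-1,0,0,0,0,0,0]]]'
python3 - <<'E'
from h import *
s=get_state();print(s["force"],s["force"][:2]@U,s["gripper_width"],hol())
E
```

```text
clock: 15.4
position: [0.6196, 0.1766, 0.0517]
eef_rot: [0.0, 0.096, 0.995, 0.002]
force: [0.1, -1.3, -8.5]
gripper_width: 0.0625
[ 0.10721421 -1.34800135 -8.54287285] -1.302154991294574 0.06253203316138174 (array([ 4.3, -0.4, 51.7]), 'tilt', array([-0.01, -0.21]), 'yaw', np.float64(168.95))
```

```bash
python3 -m crank '[[[-1,0,-1.4,0.5,0.2,0,0],[-1,0,0,0.5,0,0,0],[-1,0,0,0,0,0,0]]]'
python3 - <<'E'
from h import *
s=get_state();print(s["force"],s["force"][:2]@U,hol())
E
```

```text
clock: 15.78
position: [0.6196, 0.1753, 0.0513]
eef_rot: [0.0, 0.096, 0.995, 0.0]
force: [-4.2, -0.2, -1.7]
gripper_width: 0.0629
[-4.17777655 -0.19436552 -1.73003595] -0.9949528739749052 (array([ 3. , -0.7, 51.3]), 'tilt', array([ 0.03, -0.03]), 'yaw', np.float64(168.97))
```

```bash
python3 -m crank '[[[0.6,0,0,0,0,0,0],[0.8,0,0,0,0,0,0],[1,0,0,0,0,0,0],[1,0,0,0,0,0,0],[1,0,0,-10,0,0,0],[1,0,0,-25,0,0,0],[1,0,0,-40,0,0,0],[1,0,0,-50,0,0,0],[1,0,0,-50,0,0,0],[1,0,-25,-50,0,0,0],[1,0,-30,-40,0,0,0],[1,0,0,0,0,0,0],[1,0,0,0,0,0,0]]]'
python3 - <<'E'
from h import *
f,T=shot("wrist","w7");g,_=shot("scene","s7");shot("top","t7");print(hol(T),get_state()["gripper_width"])
a=cv2.resize(f[:,:,::-1],(533,400));b=cv2.resize(g[:,:,::-1][200:320,320:500],(600,400))
cv2.imwrite("pics/c7.png",cv2.resize(cv2.hconcat([a,b]),(800,282)))
E
```

```text
clock: 17.4
position: [0.6086, 0.1209, 0.3161]
eef_rot: [0.0, 0.097, 0.995, 0.0]
force: [0.1, -0.4, -0.2]
gripper_width: 0.0853
(array([-52.6,  -0.4, 316.1]), 'tilt', array([ 0.02, -0.04]), 'yaw', np.float64(168.92)) 0.08543593256265845
```

View pics/c7.png

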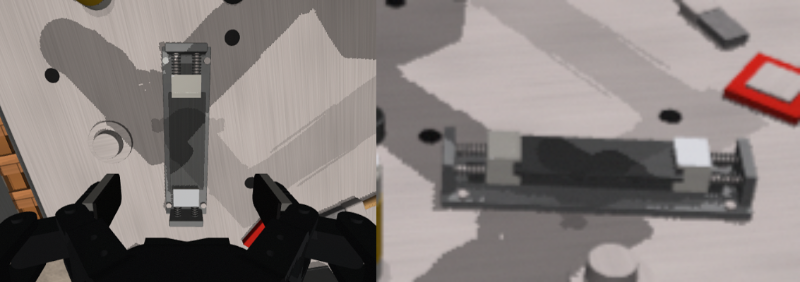

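The plate is seated behind both lips, with the jaws at about (186,86) and (186,198) in the crop. I'll measure the jaws numerically for the true middle.

Run:
```python
from h import *
T=pose();g=cv2.cvtColor(cv2.imread("pics/w7.png"),6)
for x in (300,316,332): print(x,"A",list(map(int,g[115:180:2,x])),"B",list(map(int,g[305:375:2,x])))
for y in(140,335): print(y,list(map(int,g[y,265:360:2])))
print(list(map(int,g[230,265:370:2])))
```

```text
300 A [64, 116, 77, 80, 117, 48, 154, 166, 166, 165, 165, 165, 166, 165, 165, 165, 165, 165, 165, 165, 164, 172, 160, 158, 160, 166, 49, 55, 56, 55, 56, 55, 56] B [81, 81, 81, 83, 82, 67, 47, 44, 62, 196, 191, 191, 191, 192, 191, 191, 191, 191, 191, 191, 191, 191, 192, 153, 77, 16, 81, 26, 59, 39, 63, 51, 52, 36, 36]
316 A [59, 59, 58, 58, 59, 55, 140, 165, 164, 164, 164, 164, 165, 164, 165, 164, 164, 163, 164, 163, 164, 174, 157, 157, 158, 163, 50, 54, 56, 56, 56, 55, 57] B [83, 83, 83, 84, 84, 68, 46, 45, 61, 196, 191, 192, 191, 191, 191, 190, 191, 191, 191, 191, 191, 190, 191, 165, 76, 64, 35, 35, 35, 36, 36, 36, 37, 37, 35]
332 A [66, 106, 70, 85, 107, 46, 140, 164, 164, 163, 163, 163, 163, 163, 163, 163, 163, 162, 162, 162, 162, 174, 155, 153, 157, 162, 48, 54, 55, 54, 54, 54, 54] B [73, 72, 72, 84, 84, 84, 46, 45, 62, 196, 191, 190, 191, 191, 191, 192, 191, 191, 191, 191, 191, 191, 192, 154, 98, 20, 94, 27, 78, 42, 77, 55, 55, 37, 36]
140 [113, 114, 112, 112, 115, 111, 77, 89, 88, 87, 87, 87, 87, 124, 166, 166, 165, 165, 165, 165, 165, 165, 165, 165, 164, 165, 164, 164, 165, 164, 163, 163, 162, 163, 163, 162, 162, 162, 167, 86, 88, 87, 88, 87, 89, 89, 90, 114]
335 [174, 176, 178, 177, 174, 178, 176, 180, 100, 126, 123, 124, 126, 77, 75, 195, 191, 191, 191, 191, 191, 192, 191, 192, 191, 191, 191, 191, 191, 191, 191, 191, 190, 191, 191, 191, 195, 120, 122, 121, 121, 121, 121, 116, 174, 171, 172, 171]
[112, 115, 116, 116, 113, 113, 116, 64, 64, 65, 65, 50, 46, 45, 45, 44, 45, 43, 44, 42, 45, 44, 44, 46, 46, 44, 43, 44, 44, 44, 43, 44, 65, 74, 75, 74, 75, 76, 76, 74, 76, 76, 109, 109, 104, 158, 150, 154, 155, 156, 156, 156, 154]
```

Run:
```python
from h import *
T=pose()
P=cast([(317,158),(316.5,322.3),(317,127),(316.5,351.5)],.06,"wrist",T)[:,:2]*1e3
print(P.round(1),np.linalg.norm(P[0]-P[1]),P[:2].mean(0),P[2:].mean(0));d=P[1]-P[0];print(np.degrees(np.arctan2(d[1],d[0])))
print(((P-H*1e3)@np.c_[U,V]).round(1))
```

```text
[[599.7  78.2]
 [635.2 256.4]
 [593.9  49. ]
 [642.3 293. ]] 181.70547551016364 [617.41301642 167.32837711] [618.1423925  171.01538131]
78.73225196592351
[[-9.610e+01  1.000e-01]
 [ 8.560e+01 -4.000e-01]
 [-1.259e+02  1.000e-01]
 [ 1.229e+02 -4.000e-01]]
```

```bash
cat >> h.py <<'E'
def bars(name="t"):
    f,_=shot("top",name);g=cv2.cvtColor(f,cv2.COLOR_RGB2GRAY);hsv=cv2.cvtColor(f,cv2.COLOR_RGB2HSV)
    bg=cv2.medianBlur(g,51);m=((g<0.7*bg.astype(float))&(hsv[:,:,1]<90)).astype(np.uint8)*255
    for c in cv2.findContours(m,cv2.RETR_EXTERNAL,cv2.CHAIN_APPROX_NONE)[0]:
        if 200<cv2.contourArea(c)<600:
            r=rect(cast(c.reshape(-1,2),0.012,"top")[:,:2]*1000)
            if 100<r[2]<140 and r[3]<34: print(c.reshape(-1,2).mean(0).round(),r)
E
python3 -c "
from h import *
bars('t8')"
```

```text
[369. 402.] [ 105.5 -137.9  124.    32.5   21.2]
[417. 274.] [ 423.4 -267.8  121.5   22.3   -6.8]
[454. 267.] [ 441.2 -363.1  122.    23.8   -4. ]
[419. 210.] [ 586.6 -275.8  121.    23.1   11.4]
[454. 209.] [ 590.3 -365.8  122.7   23.5   -6.7]
[374. 202.] [ 607.  -158.2  121.    22.9    7.5]
```

```bash
python3 -c "
from h import *
print(cast([(366,141)],.16,'top'),cast([(363,155)],.08,'top'))
print(need([.607,-.158,.2],97.5))"
```

```text
[[ 0.72339709 -0.12325818  0.16      ]] [[ 0.71336394 -0.12406383  0.08      ]]
(array([ -52.1, -274.3,  114.8]), np.float64(71.5), np.float64(169.0))
```

```bash
python3 -m crank '[[[0,-10.4,-45,0,0,0,0],[0,-10.4,-55,0,0,0,0],[0,-10.4,-60,0,0,0,0],[0,-10.4,-60,0,0,0,0],[0,-10.5,-54.3,0,0,0,0],[0,0,0,20,0,0,10.2],[0,0,0,30,0,0,10.2],[0,0,0,30,0,0,10.2],[0,0,0,30,0,0,10.2],[0,0,0,30,0,0,10.2],[0,0,0,30,0,0,10.2],[0,0,0,30,0,0,10.3],[0,0,0,0,0,0,0],[0,0,0,0,0,0,0]]]'
python3 - <<'E'
from h import *
f,T=shot("wrist","w9");print(T[:3,3].round(4),get_state()["gripper_width"])
g=cv2.cvtColor(f,cv2.COLOR_RGB2GRAY);q=proj([[.607,-.158,.018],[.607-.06*.991,-.158-.06*.13,.018],[.607+.06*.991,-.158+.06*.13,.018]],"wrist",T);print(q.round())
cv2.imwrite("pics/c9.png",cv2.resize(f[:,:,::-1],(480,360)))
print(need([.607,-.158,.017],97.5))
E
```

```text
clock: 19.35
position: [0.608, -0.1581, 0.1164]
eef_rot: [0.0, 0.658, 0.753, -0.0]
force: [0.2, 0.1, -0.3]
gripper_width: 0.0429
[ 0.608  -0.1581  0.1164] 0.042718493334842955
[[318. 243.]
 [319. 146.]
 [318. 329.]]
(array([  0.4,  -1.4, 100. ]), np.float64(0.2), np.float64(97.7))
```

View pics/c9.png

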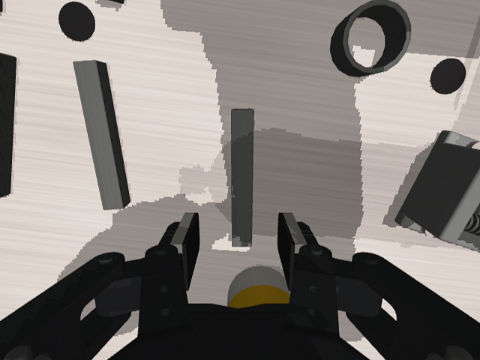

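The bar spans (324,145) to (323,327) against a predicted (319,146) to (318,329), which is within 3 mm. Descending.

```bash
python3 -m crank '[[[0,2.5,-1.5,25,0,0,0],[0,0,0,30,0,0,0],[0,0,0,25,0,0,0],[0,0,0,15,0,0,0],[0,0,0,4,0,0,0],[0,0,0,0,0,0,0],[-1,0,0,0,0,0,0],[-1,0,0,0,0,0,0],[-1,0,0,0,0,0,0],[-1,0,0,0,0,0,0],[-1,0,0,-10,0,0,0],[-1,0,0,-30,0,0,0],[-1,0,0,-40,0,0,0],[-1,0,0,-40,0,0,0],[-1,0,0,0,0,0,0],[-1,0,0,0,0,0,0]]]' 60
python3 - <<'E'
from h import *
s=get_state();print(s["force"],s["gripper_width"])
print("to", need(np.r_[H+U*(.0392),.19],102))
E
```

```text
clock: 21.4
position: [0.6048, -0.1558, 0.1363]
eef_rot: [-0.001, 0.66, 0.751, -0.0]
force: [-0.4, -0.5, -3.6]
gripper_width: 0.0161
[-0.4140192  -0.4682262  -3.58399429] 0.01609555448114969
to (array([361. ,  68.2, -53.5]), np.float64(-4.6), np.float64(97.4))
```

```bash
python3 -m crank '[[[-1,30,6,-26,0,0,0],[-1,50,10,-27,0,0,0],[-1,56,10,0,0,0,0],[-1,56,10,0,0,0,0],[-1,56,10,0,0,0,0],[-1,56,10,0,0,0,0],[-1,42,8,0,0,0,0],[-1,15,4,0,0,0,9.3],[-1,0,0,20,0,0,9.3],[-1,0,0,40,0,0,0],[-1,0,0,40,0,0,0],[-1,0,0,10,0,0,0],[-1,0,0,0,0,0,0],[-1,0,0,0,0,0,0]]]'
python3 - <<'E'
from h import *
s=get_state();print(s["force"],s["gripper_width"],hol())
print(need(np.r_[H+U*(.0392),.066],78.8))
E
```

```text
clock: 23.15
position: [0.6272, 0.2113, 0.0813]
eef_rot: [0.0, 0.772, 0.635, 0.001]
force: [-0.2, 0.1, -3.1]
gripper_width: 0.0162
[-0.18108813  0.10005513 -3.12020491] 0.016196066536576757 (array([39.8, -1.3, 81.3]), 'tilt', array([-0.07, -0.1 ]), 'yaw', np.float64(78.86))
(array([-0.6, -1.3, 15.3]), np.float64(0.1), np.float64(78.9))
```

```bash
python3 -m crank '[[[-1,-0.6,-1.3,8,0,0,0],[-1,0,0,5,0,0,0],[-1,0,0,2.5,0,0,0],[-1,0,0,1,0,0,0],[-1,0,0,0.5,0,0,0],[-1,0,0,0,0,0,0]]]'
```

```text
clock: 23.9
position: [0.6249, 0.2112, 0.0659]
eef_rot: [0.0, 0.772, 0.635, 0.001]
force: [-10.7, 2.3, 18.0]
gripper_width: 0.0159
```

```bash
python3 -m crank '[[[-1,0,0,-1,0,0,0],[-1,0,0,-0.3,0,0,0],[-0.3,0,0,0,0,0,0],[0,0,0,0,0,0,0],[0,0,0,0,0,0,0],[0,0,0,-20,0,0,0],[0,0,0,-40,0,0,0],[0,0,0,-50,0,0,0],[0,-40,0,-50,0,0,0],[0,-50,0,0,0,0,0],[0,-50,0,0,0,0,0],[0,0,0,0,0,0,0],[0,0,0,0,0,0,0]]]'
python3 - <<'E'
from h import *
f,T=shot("wrist","w10");print(hol(T),get_state()["gripper_width"])
print(proj([np.r_[H+U*.0392+V*a,.066] for a in(-.06,.06)],"wrist",T).round())
g=cv2.cvtColor(f,cv2.COLOR_RGB2GRAY);cv2.imwrite("pics/c10.png",cv2.resize(f[:,:,::-1],(480,360)))
bars("t10")
E
```

```text
clock: 25.52
position: [0.5982, 0.0739, 0.223]
eef_rot: [0.0, 0.773, 0.635, 0.0]
force: [0.6, 1.1, -0.6]
gripper_width: 0.0425
(array([-100.6,    0.8,  223. ]), 'tilt', array([-0.01, -0.02]), 'yaw', np.float64(78.81)) 0.042347769161345396
[[488. 295.]
 [507. 145.]]
[417. 274.] [ 423.4 -267.8  121.5   22.3   -6.8]
[454. 267.] [ 441.3 -363.1  121.8   23.8   -4. ]
[419. 210.] [ 586.6 -275.7  121.    23.1   11.4]
[454. 209.] [ 590.3 -365.7  122.6   23.4   -6.6]
```

View pics/c10.png

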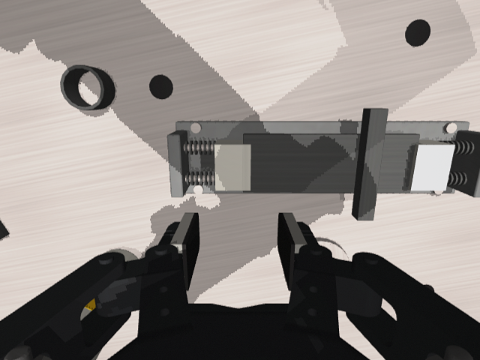

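The first bar lies across the plate at about (500,145) to (487,293), where it was predicted.

```bash
python3 -c "
from h import *
print(need([.5866,-.2757,.017],101.4))"
```

```text
(array([-346.1,   56.2,  205.7]), np.float64(-22.5), np.float64(78.9))
```

```bash
python3 -m crank '[[[0,-30,8,0,0,0,0],[0,-50,8,0,0,0,0],[0,-56,8,0,0,0,0],[0,-56,8,0,0,0,0],[0,-56,8,0,0,0,0],[0,-56,8,0,0,0,0],[0,-39.5,8,0,0,0,0],[0,0,0,20,0,0,-7.5],[0,0,0,40,0,0,-7.5],[0,0,0,45,0,0,-7.5],[0,0,0,45,0,0,0],[0,0,0,35,0,0,0],[0,0,0,15,0,0,0],[0,0,0,4,0,0,0],[0,0,0,0,0,0,0],[-1,0,0,0,0,0,0],[-1,0,0,0,0,0,0],[-1,0,0,0,0,0,0],[-1,0,0,0,0,0,0]]]' 60
python3 -m crank '[[[-1,0,0,-10,0,0,0],[-1,0,0,-30,0,0,0],[-1,0,0,-50,0,0,0],[-1,0,0,-50,0,0,0],[-1,0,0,-35,0,0,0],[-1,0,0,0,0,0,0]]]' 60
python3 -c "
from h import *
print(need(np.r_[H+U*(-.041),.075],78.8))"
```

```text
clock: 28.0
position: [0.5873, -0.274, 0.0205]
eef_rot: [0.001, 0.634, 0.774, 0.0]
force: [-1.0, 1.0, 5.7]
gripper_width: 0.0162
clock: 28.75
position: [0.5878, -0.2742, 0.198]
eef_rot: [0.003, 0.634, 0.774, 0.001]
force: [0.8, 0.4, -3.1]
gripper_width: 0.0163
(array([394.3, 101.5, 122.6]), np.float64(22.6), np.float64(101.4))
```

```bash
python3 -m crank '[[[-1,30,8,0,0,0,0],[-1,50,13,0,0,0,0],[-1,58,15,0,0,0,0],[-1,58,15,0,0,0,0],[-1,58,15,0,0,0,0],[-1,58,15,0,0,0,0],[-1,50,13,0,0,0,0],[-1,32.3,7.5,0,0,0,0],[-1,0,0,10,0,0,7.6],[-1,0,0,20,0,0,7.5],[-1,0,0,40,0,0,7.5],[-1,0,0,35,0,0,0],[-1,0,0,8,0,0,0],[-1,0,0,0,0,0,0],[-1,0,0,0,0,0,0]]]'
python3 -c "
from h import *
print(get_state()['gripper_width'],need(np.r_[H+U*(-.041),.0685],78.8),hol())"
```

```text
clock: 30.62
position: [0.6093, 0.1332, 0.0824]
eef_rot: [0.0, 0.773, 0.634, 0.001]
force: [0.4, 0.5, -2.6]
gripper_width: 0.0164
0.01639719428909212 (array([-0.7,  1.3, 13.9]), np.float64(-0.0), np.float64(78.8)) (array([-40.3,   1.3,  82.4]), 'tilt', array([-0.07, -0.1 ]), 'yaw', np.float64(78.76))
```

```bash
python3 -m crank '[[[-1,-0.7,1.3,7,0,0,0],[-1,0,0,4,0,0,0],[-1,0,0,1,0,0,0],[-1,0,0,0,0,0,0]]]'
```

```text
clock: 31.12
position: [0.6095, 0.1319, 0.0689]
eef_rot: [0.0, 0.773, 0.634, -0.0]
force: [-0.3, -0.3, -1.9]
gripper_width: 0.0164
```

```bash
python3 -m crank '[[[-1,0,0,0.8,0,0,0],[-1,0,0,0,0,0,0],[-0.3,0,0,0,0,0,0],[0,0,0,0,0,0,0],[0,0,0,0,0,0,0],[0,0,0,-20,0,0,0],[0,0,0,-40,0,0,0],[0,0,0,-50,0,0,0],[0,-40,0,-50,0,0,0],[0,-50,0,0,0,0,0],[0,-50,0,0,0,0,0],[0,0,0,0,0,0,0]]]'
python3 - <<'E'
from h import *
bars("t11")
f,T=shot("wrist","w11")
print(proj([np.r_[H+U*-.041+V*a,.066] for a in(-.06,.06)],"wrist",T).round())
print("far",need([.5903,-.3657,.018],83.4),"A",need([.4234,-.2678,.018],83.2))
E
```

```text
clock: 32.62
position: [0.5815, -0.0072, 0.2274]
eef_rot: [0.0, 0.774, 0.633, 0.0]
force: [0.5, -0.3, 0.7]
gripper_width: 0.0427
[372. 409.] [  88.5 -142.3  122.4   32.9   17.5]
[417. 274.] [ 423.4 -267.8  121.5   22.3   -6.8]
[455. 266.] [ 441.5 -363.1  121.4   23.6   -4.1]
[454. 209.] [ 590.3 -365.8  122.7   23.5   -6.7]
[[487. 292.]
 [506. 144.]]
far (array([-352.2,   78.4,  209.1]), np.float64(-4.7), np.float64(78.7)) A (array([-289. , -104.4,  209. ]), np.float64(-4.5), np.float64(78.7))
```

```bash
python3 -m crank '[[[0,-30,8,0,0,0,-4.7],[0,-50,11,0,0,0,0],[0,-58,11,0,0,0,0],[0,-58,11,0,0,0,0],[0,-58,11,0,0,0,0],[0,-55,11,0,0,0,0],[0,-40,8,0,0,0,0],[0,0,0,20,0,0,0],[0,0,0,40,0,0,0],[0,0,0,40,0,0,0],[0,0,0,0,0,0,0],[0,0,0,0,0,0,0]]]'
python3 - <<'E'
from h import *
f,T=shot("wrist","w12");print(T[:3,3].round(4))
a=np.radians(-6.6);d=np.array([np.cos(a),np.sin(a),0])*.06;c=np.array([.5903,-.3632,.018])
print(proj([c-d,c,c+d],"wrist",T).round())
g=cv2.cvtColor(f,cv2.COLOR_RGB2GRAY)
for y in(180,200,220,240): print(y,list(map(int,g[y,280:370:3])))
print(need(c-[0,0,0],83.4))
E
```

```text
clock: 34.22
position: [0.6119, -0.3595, 0.1283]
eef_rot: [0.001, 0.746, 0.666, 0.0]
force: [0.4, 0.5, 1.6]
gripper_width: 0.0434
[ 0.6119 -0.3595  0.1283]
[[308. 110.]
 [309. 208.]
 [309. 294.]]
180 [201, 202, 203, 209, 137, 96, 94, 100, 97, 100, 100, 87, 88, 87, 171, 167, 167, 166, 167, 166, 166, 166, 167, 166, 167, 168, 168, 170, 171, 171]
200 [194, 195, 196, 204, 108, 84, 81, 87, 84, 86, 87, 87, 87, 87, 174, 171, 170, 170, 170, 169, 169, 169, 169, 168, 167, 167, 167, 166, 169, 168]
220 [205, 176, 176, 181, 107, 84, 81, 86, 84, 87, 85, 85, 87, 85, 178, 175, 174, 173, 173, 173, 173, 173, 173, 174, 174, 175, 174, 173, 173, 171]
240 [166, 167, 168, 170, 104, 84, 80, 85, 83, 87, 84, 85, 85, 84, 172, 170, 170, 169, 169, 170, 169, 170, 170, 169, 169, 168, 168, 167, 168, 168]
(array([ -5.8, -21.6, 111. ]), np.float64(0.1), np.float64(83.5))
```

```bash
python3 -m crank '[[[0,-6.3,-21.6,20,0,0,0],[0,0,0,40,0,0,0],[0,0,0,35,0,0,0],[0,0,0,13,0,0,0],[0,0,0,2,0,0,0],[0,0,0,0,0,0,0],[-1,0,0,0,0,0,0],[-1,0,0,0,0,0,0],[-1,0,0,0,0,0,0],[-1,0,0,0,0,0,0],[-1,0,0,-10,0,0,0],[-1,0,0,-30,0,0,0],[-1,0,0,-50,0,0,0],[-1,0,0,-50,0,0,0],[-1,0,0,-45,0,0,0],[-1,0,0,0,0,0,0]]]' 60
python3 -c "
from h import *
print(get_state()['gripper_width'],need(np.r_[H+U*(-.001)-V*.04,.2],168.8))"
```

```text
clock: 36.28
position: [0.5902, -0.3642, 0.2073]
eef_rot: [0.004, 0.746, 0.666, 0.002]
force: [-0.0, 0.4, -3.6]
gripper_width: 0.0163
0.016255072808478842 (array([532.2,   6.7,   6.2]), np.float64(-85.3), np.float64(83.5))
```

```bash
python3 -m crank '[[[-1,20,0,-20,0,0,0],[-1,40,1,-20,0,0,0],[-1,58,1,0,0,0,0],[-1,58,1,0,0,0,0],[-1,58,1,0,0,0,0],[-1,58,1,0,0,0,0],[-1,58,1,0,0,0,0],[-1,58,1,0,0,0,0],[-1,58,0,0,0,0,0],[-1,46,0,0,0,0,0],[-1,20,0,0,0,0,-10.3],[-1,0,0,0,0,0,-10.7],[-1,0,0,0,0,0,-10.7],[-1,0,0,0,0,0,-10.7],[-1,0,0,0,0,0,-10.7],[-1,0,0,0,0,0,-10.7],[-1,0,0,20,0,0,-10.7],[-1,0,0,30,0,0,-10.7],[-1,0,0,30,0,0,0],[-1,0,0,0,0,0,0]]]'
python3 -c "
from h import *
print(get_state()['gripper_width'],need(np.r_[H+U*(-.001)-V*.04,.095],168.8),hol())"
```

```text
clock: 38.78
position: [0.6536, 0.1641, 0.1588]
eef_rot: [-0.003, 0.099, 0.995, -0.002]
force: [-0.4, -0.6, -2.6]
gripper_width: 0.0165
0.016513561714246856 (array([-4.1,  0.7, 63.8]), np.float64(-0.2), np.float64(168.6)) (array([ -1.4, -36.2, 158.8]), 'tilt', array([-0.32,  0.22]), 'yaw', np.float64(168.63))
```

```bash
python3 -m crank '[[[-1,-4,0.7,20,0,0,-0.2],[-1,0,0,30,0,0,0],[-1,0,0,13,0,0,0],[-1,0,0,6,0,0,0],[-1,0,0,1.5,0,0,0],[-1,0,0,0,0,0,0]]]'
python3 -c "
from h import *
print(get_state()['force'],hol())"
```

```text
clock: 39.52
position: [0.6606, 0.1644, 0.0923]
eef_rot: [0.001, 0.097, 0.995, 0.0]
force: [0.4, 0.3, -2.6]
gripper_width: 0.0162
[ 0.42211282  0.26745705 -2.59108516] (array([  0.2, -43.1,  92.3]), 'tilt', array([ 0.07, -0.04]), 'yaw', np.float64(168.85))
```

```bash
python3 -m crank '[[[-1,3,-0.8,3.5,0,0,0],[-1,0,0,1.5,0,0,0],[-1,0,0,0,0,0,0],[-1,0,0,0,0,0,0]]]'
python3 -c "
from h import *
print(get_state()['force'],hol())"
```

```text
clock: 40.02
position: [0.6571, 0.164, 0.0865]
eef_rot: [0.0, 0.097, 0.995, 0.0]
force: [0.2, 0.8, -2.1]
gripper_width: 0.0166
[ 0.16706202  0.76696967 -2.07063539] (array([ -0.8, -39.7,  86.5]), 'tilt', array([ 0.01, -0.  ]), 'yaw', np.float64(168.85))
```

```bash
python3 -m crank '[[[-1,0,0,1,0,0,0],[-1,0,0,0,0,0,0]]]'
python3 -m crank '[[[-1,0,0,0,0,0,0],[-0.3,0,0,0,0,0,0],[0,0,0,0,0,0,0],[0,0,0,0,0,0,0],[0,0,0,-20,0,0,0],[0,0,0,-40,0,0,0],[0,0,0,-50,0,0,0],[0,0,-40,-40,0,0,0],[0,0,-55,0,0,0,0],[0,20,-55,0,0,0,0],[0,20,0,0,0,0,0],[0,0,0,0,0,0,0],[0,0,0,0,0,0,0]]]'
python3 - <<'E'
from h import *
bars("t13")
f,T=shot("wrist","w13");g,_=shot("scene","s13");print(hol(T))
for c,d,z in((U*.0392,V,.066),(-U*.041,V,.066),(-U*.001-V*.04,U,.084)):
    print(proj([np.r_[H+c+d*a,z] for a in(-.06,.06)],"wrist",T).round())
a=cv2.resize(f[:,:,::-1],(533,400));b=cv2.resize(g[:,:,::-1][200:320,320:500],(600,400))
cv2.imwrite("pics/c13.png",cv2.resize(cv2.hconcat([a,b]),(800,282)))
E
```

```text
clock: 40.28
position: [0.657, 0.164, 0.0853]
eef_rot: [-0.0, 0.097, 0.995, -0.0]
force: [-0.6, -0.5, -3.4]
gripper_width: 0.0166
clock: 41.9
position: [0.5894, 0.0249, 0.2358]
eef_rot: [0.0, 0.097, 0.995, 0.0]
force: [0.2, 0.5, -0.7]
gripper_width: 0.0426
[371. 407.] [  93.1 -141.1  122.3   33.    18.6]
[417. 274.] [ 423.4 -267.8  121.5   22.3   -6.8]
[454. 267.] [ 441.5 -363.   121.4   23.7   -4. ]
(array([-150.3,   -0. ,  235.5]), 'tilt', array([ 0.02, -0.01]), 'yaw', np.float64(168.88))
[[254. 415.]
 [381. 415.]]
[[250. 339.]
 [385. 339.]]
[[269. 329.]
 [274. 447.]]
```

View pics/c13.png

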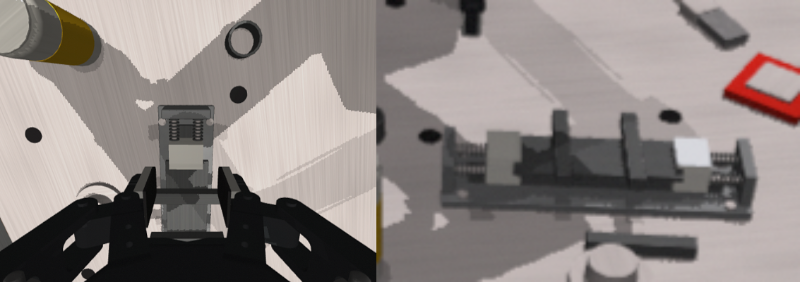

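The crop shows the third bar isn't on the tower. It lies on the table beyond the holder, at crop (640,246). The two first-layer bars still stand. I'll take a clear overhead look.

```bash
python3 -m crank '[[[0,-25,20,-20,0,0,0],[0,-25,20,-20,0,0,0],[0,0,0,0,0,0,10],[0,0,0,0,0,0,10],[0,0,0,0,0,0,10],[0,0,0,0,0,0,10],[0,0,0,0,0,0,10],[0,0,0,0,0,0,10],[0,0,0,0,0,0,10],[0,0,0,0,0,0,10],[0,0,0,0,0,0,10],[0,0,0,0,0,0,0],[0,0,0,0,0,0,0]]]'
python3 - <<'E'
from h import *
f,T=shot("wrist","w14");g,_=shot("top","t14");print(hol(T))
im=f[:,:,::-1].copy()
for c,d,z in((U*.0392,V,.066),(-U*.041,V,.066)):
    p=proj([np.r_[H+c+d*a,z] for a in(-.06,.06)],"wrist",T);print(p.round())
    for q in p: cv2.circle(im,tuple(int(v) for v in q.round()),2,(0,0,255),-1)
cv2.imwrite("pics/c14.png",im)
E
```

```text
clock: 43.68
position: [0.6457, 0.0544, 0.2751]
eef_rot: [-0.0, 0.771, 0.637, -0.0]
force: [0.0, 0.4, 0.1]
gripper_width: 0.0423
(array([-110.6,  -49.7,  275.1]), 'tilt', array([0.02, 0.02]), 'yaw', np.float64(79.08))
[[481. 222.]
 [498.  82.]]
[[394. 221.]
 [402.  81.]]
```

View pics/c14.png

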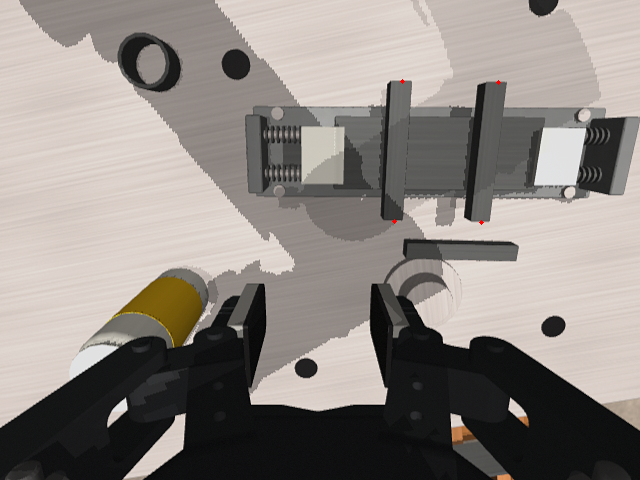

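The first-layer bars match their predicted ends (red dots). The third bar lies on the table from (404,247) to (517,248), parallel to the holder and close to the flange at (424,285). I'll locate it and see whether it's flat.

Run:
```python
from h import *
f=cv2.imread("pics/w14.png");g=cv2.cvtColor(f,6);T=pose()
for x in (408,420,440,460,480,500,512): print(x,list(map(int,g[232:272:2,x])))
print("row",list(map(int,g[245,394:530:3])))
for z in(.018,.03):
  P=cast([(404.5,240),(518,243),(404.5,254),(518,260)],z,"wrist",T)[:,:2];print(z,((P-H)@np.c_[U,V]*1e3).round(1))
print("flange",((cast([(424,293)],.01,"wrist",T)[:,:2]-H)@np.c_[U,V]*1e3).round(1))
t=cv2.imread("pics/t14.png");w=proj([np.r_[H+U*.04*k-V*.085,.018] for k in(-1,1)],"top");print(w)
x0,y0=w.min(0).astype(int)-[25,25];cv2.imwrite("pics/c15.png",cv2.resize(t[y0:y0+80,x0:x0+110],(660,480),interpolation=2))
```

```text
408 [144, 141, 142, 111, 28, 28, 70, 68, 68, 69, 67, 69, 69, 61, 71, 143, 148, 148, 147, 148]
420 [141, 140, 136, 125, 24, 26, 66, 67, 69, 67, 68, 66, 67, 73, 154, 151, 150, 149, 148, 148]
440 [209, 206, 208, 205, 52, 39, 89, 102, 105, 101, 104, 66, 67, 66, 148, 137, 137, 137, 137, 139]
460 [209, 215, 214, 215, 123, 41, 82, 101, 105, 100, 104, 103, 103, 101, 184, 217, 216, 220, 219, 220]
480 [215, 211, 217, 214, 163, 40, 55, 100, 104, 101, 101, 104, 103, 102, 146, 221, 218, 221, 217, 217]
500 [213, 215, 214, 214, 192, 35, 32, 102, 100, 102, 98, 102, 102, 101, 92, 225, 217, 216, 218, 218]
512 [215, 213, 213, 209, 218, 153, 36, 97, 100, 101, 97, 102, 101, 99, 92, 220, 215, 218, 215, 213]
row [137, 136, 138, 58, 23, 68, 68, 68, 66, 67, 66, 67, 68, 67, 64, 102, 102, 101, 101, 102, 100, 104, 102, 100, 99, 99, 98, 90, 89, 89, 84, 81, 81, 78, 79, 82, 80, 77, 75, 75, 67, 124, 220, 219, 216, 217]
0.018 [[ -18.4  -91.8]
 [ 103.2  -95. ]
 [ -17.5 -107.5]
 [ 105.9 -114.2]]
0.03 [[ -21.3  -88.3]
 [  96.5  -91.4]
 [ -20.4 -103.5]
 [  99.2 -110. ]]
flange [[   9.5 -156.5]]
[[268.19219209 168.65552789]
 [238.11484568 162.77436759]]
```

```bash
python3 -m crank '[[[0,0,0,0,0,0,-7.5],[0,0,0,0,0,0,-10],[0,0,0,0,0,0,-10],[0,0,0,0,0,0,-10],[0,0,0,0,0,0,-10],[0,0,0,0,0,0,-10],[0,0,0,0,0,0,-10],[0,0,0,0,0,0,-10],[0,0,0,0,0,0,-10],[0,0,0,0,0,0,0],[0,0,0,0,0,0,0]]]'
python3 -c "
from h import *
print(need(np.r_[H+U*.068-V*.1055,.02],166.6))"
```

```text
clock: 45.15
position: [0.6456, 0.0542, 0.2754]
eef_rot: [0.0, 0.12, 0.993, -0.0]
force: [-0.3, 0.1, 0.7]
gripper_width: 0.0426
(array([-47.4, 181.3, 255.4]), np.float64(-0.4), np.float64(166.2))
```

```bash
python3 -m crank '[[[0,-12,45,0,0,0,0],[0,-12,45,10,0,0,0],[0,-12,45,30,0,0,0],[0,-11.4,46.3,40,0,0,0],[0,0,0,40,0,0,0],[0,0,0,30,0,0,0],[0,0,0,0,0,0,0],[0,0,0,0,0,0,0]]]'
python3 - <<'E'
from h import *
f,T=shot("wrist","w16");print(hol(T),need(np.r_[H+U*.068-V*.1055,.02],166.6))
g=cv2.cvtColor(f,cv2.COLOR_RGB2GRAY)
cv2.imwrite("pics/c16.png",f[:,:,::-1])
D=U*np.cos(.04)-V*np.sin(.04)
print(proj([np.r_[H+U*.0432-V*.1045+D*a,.018] for a in(-.06,0,.06)],"wrist",T).round())
E
```

```text
clock: 46.15
position: [0.7353, 0.2193, 0.1271]
eef_rot: [0.001, 0.119, 0.993, 0.0]
force: [0.3, -0.7, 0.5]
gripper_width: 0.0425
(array([  68.4, -105.8,  127.1]), 'tilt', array([ 0.1 , -0.04]), 'yaw', np.float64(166.3)) (array([  0.8,  -0.8, 107.7]), np.float64(-0.3), np.float64(166.3))
[[317. 102.]
 [317. 202.]
 [318. 289.]]
```

View pics/c16.png

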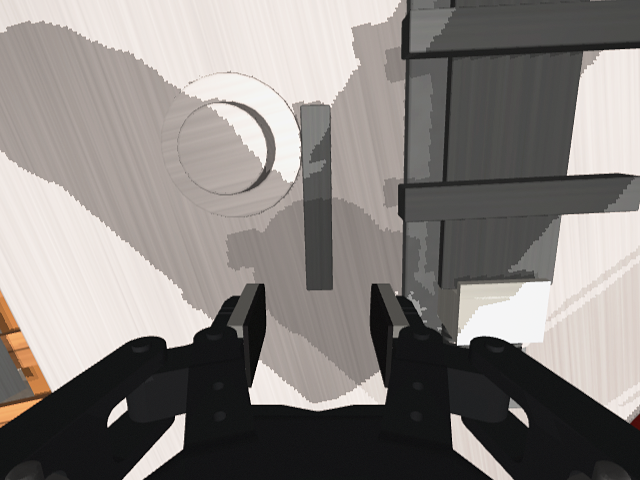

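The bar spans (316,105) to (319,290), as predicted. It is flat and clear of the flange at (235,145) where the fingers will go down.

```bash
python3 -m crank '[[[0,0.8,-0.8,30,0,0,0],[0,0,0,40,0,0,0],[0,0,0,25,0,0,0],[0,0,0,12,0,0,0],[0,0,0,0,0,0,0],[0,0,0,0,0,0,0],[-1,0,0,0,0,0,0],[-1,0,0,0,0,0,0],[-1,0,0,0,0,0,0],[-1,0,0,0,0,0,0]]]' 70
python3 -m crank '[[[-1,0,0,-10,0,0,0],[-1,0,0,-30,0,0,0],[-1,0,0,-40,0,0,0],[-1,0,0,-40,0,0,0],[-1,0,0,0,0,0,0],[-1,0,0,0,0,0,0]]]' 70
python3 -c "
from h import *
print(need(np.r_[H+U*.024-V*.04,.11],169.1))"
```

```text
clock: 47.45
position: [0.7345, 0.219, 0.0202]
eef_rot: [0.001, 0.119, 0.993, 0.001]
force: [1.2, -1.5, 5.5]
gripper_width: 0.0158
clock: 48.2
position: [0.7325, 0.2184, 0.1376]
eef_rot: [-0.001, 0.119, 0.993, -0.0]
force: [-0.4, -0.0, -3.8]
gripper_width: 0.0161
(array([ 61.2, -45.8,  27.7]), np.float64(-2.8), np.float64(166.3))
```

```bash
python3 -m crank '[[[-1,20,-15,0,0,0,0],[-1,20,-15,0,0,0,0],[-1,21,-16,10,0,0,0],[-1,0,0,17,0,0,-2.6],[-1,0,0,10,0,0,0],[-1,0,0,5,0,0,0],[-1,0,0,0,0,0,0],[-1,0,0,0,0,0,0]]]'
python3 -c "
from h import *
print(get_state()['force'],hol(),need(np.r_[H+U*.024-V*.04,.087],168.8))"
```

```text
clock: 49.2
position: [0.6637, 0.1884, 0.0967]
eef_rot: [0.0, 0.096, 0.995, 0.0]
force: [0.6, 0.8, -2.2]
gripper_width: 0.0158
[ 0.61781589  0.79613662 -2.16006885] (array([ 24.4, -41.5,  96.7]), 'tilt', array([ 0.02, -0.01]), 'yaw', np.float64(168.94)) (array([ 1.5, -0.4,  9.7]), np.float64(0.1), np.float64(168.9))
```

```bash
python3 -m crank '[[[-1,1.5,-0.4,6,0,0,0],[-1,0,0,3,0,0,0],[-1,0,0,1,0,0,0],[-1,0,0,0,0,0,0],[-1,0,0,0,0,0,0]]]'
python3 -m crank '[[[-1,0,0,0.8,0,0,0],[-1,0,0,0.7,0,0,0],[-1,0,0,0,0,0,0]]]'
python3 -c "
from h import *
print(get_state()['force'],hol())"
```

```text
clock: 49.82
position: [0.6619, 0.1882, 0.0865]
eef_rot: [0.0, 0.096, 0.995, 0.0]
force: [-0.5, 0.3, -3.4]
gripper_width: 0.0158
clock: 50.2
position: [0.6621, 0.1884, 0.086]
eef_rot: [0.001, 0.096, 0.995, 0.0]
force: [-3.3, 0.8, 4.4]
gripper_width: 0.0158
[-3.2748856   0.7791553   4.40159082] (array([ 24. , -39.9,  86. ]), 'tilt', array([ 0.06, -0.03]), 'yaw', np.float64(168.96))
```

```bash
python3 -m crank '[[[-1,0,0,-0.8,0,0,0],[-0.3,0,0,0,0,0,0],[0,0,0,0,0,0,0],[0,0,0,0,0,0,0],[0,0,0,-20,0,0,0],[0,0,0,-40,0,0,0],[0,0,0,-50,0,0,0],[0,0,-10,-50,0,0,0],[0,30,0,0,0,0,0],[0,10,0,0,0,0,0],[0,0,0,0,0,0,0],[0,0,0,0,0,0,0]]]'
cat >> h.py <<'E'
def tower(name,lines):  # gray profile along lines ((s0,t0),(s1,t1),z) mm
    f,T=shot("wrist",name);g=cv2.cvtColor(f,cv2.COLOR_RGB2GRAY);print(hol(T))
    for a,b,z in lines:
        P=np.array([np.array(a)+(np.array(b)-a)*k for k in np.linspace(0,1,31)])/1e3
        q=proj(np.c_[H+P@np.c_[U,V].T,np.full(31,z)],"wrist",T).round().astype(int)
        print(a,b,z,q[0],q[-1],[int(g[y,x]) if 0<=x<640 and 0<=y<480 else -1 for x,y in q])
E
python3 - <<'E'
from h import *
tower("w17",[((0,-75),(0,75),.084),((-65,-40),(65,-40),.084),((-50,-75),(-50,75),.084)])
bars("t17")
E
```

```text
clock: 51.7
position: [0.6209, 0.186, 0.2451]
eef_rot: [-0.0, 0.096, 0.995, -0.0]
force: [-0.2, 0.5, 0.4]
gripper_width: 0.0426
(array([ 13.8,   0. , 245.1]), 'tilt', array([-0.03,  0.04]), 'yaw', np.float64(168.96))
(0, -75) (0, 75) 0.084 [221 205] [413 205] [139, 135, 140, 139, 139, 134, 71, 72, 70, 25, 53, 56, 55, 54, 56, 56, 53, 57, 54, 53, 54, 81, 210, 211, 213, 213, 211, 214, 214, 215, 214]
(-65, -40) (65, -40) 0.084 [262 118] [268 282] [216, 137, 105, 106, 105, 107, 70, 71, 70, 70, 70, 71, 71, 73, 72, 72, 70, 71, 70, 56, 58, 57, 55, 57, 55, 55, 55, 55, 55, 121, 145]
(-50, -75) (-50, 75) 0.084 [216 139] [417 139] [138, 137, 139, 139, 74, 70, 105, 106, 105, 62, 106, 108, 109, 71, 70, 70, 71, 70, 69, 69, 68, 68, 68, 67, 67, 66, 66, 145, 143, 139, 135]
[417. 274.] [ 423.4 -267.8  121.5   22.3   -6.8]
[454. 267.] [ 441.2 -363.1  122.    23.8   -4. ]
```

The bar sits on the tower with t centre about −39.5, s centre about 0 and length about 120 mm. Going for the fourth.

```bash
python3 -c "
from h import *
print(need([.4234,-.2653,.019],83.2))"
python3 -m crank '[[[0,20,-40,0,0,0,0],[0,16,-50,0,0,0,0],[0,10,-59,0,0,0,0],[0,10,-59,0,0,0,0],[0,10,-59,0,0,0,0],[0,10,-59,0,0,0,0],[0,10,-59,0,0,0,0],[0,10,-50,0,0,0,0],[0,0,-20,0,0,0,0],[0,0,0,0,0,0,9.6],[0,0,0,0,0,0,9.6],[0,0,0,0,0,0,9.6],[0,0,0,0,0,0,9.5],[0,0,0,20,0,0,9.5],[0,0,0,30,0,0,9.5],[0,0,0,30,0,0,9.5],[0,0,0,30,0,0,9.5],[0,0,0,10,0,0,9.5],[0,0,0,0,0,0,0],[0,0,0,0,0,0,0]]]'
python3 -c "
from h import *
print(need([.4234,-.2653,.019],83.2))"
```

```text
(array([ 107.2, -480.6,  226.4]), np.float64(85.7), np.float64(168.9))
clock: 54.3
position: [0.4396, -0.2424, 0.1261]
eef_rot: [0.0, 0.747, 0.665, 0.0]
force: [0.6, 0.6, -0.4]
gripper_width: 0.0426
(array([-24.6, -13.5, 107.1]), np.float64(0.2), np.float64(83.4))
```

```bash
python3 -m crank '[[[0,-12,-7,10,0,0,0],[0,-12.6,-6.5,10,0,0,0],[0,0,0,0,0,0,0],[0,0,0,0,0,0,0]]]'
python3 - <<'E'
from h import *
f,T=shot("wrist","w18");g=cv2.cvtColor(f,cv2.COLOR_RGB2GRAY)
a=np.radians(-6.8);d=np.array([np.cos(a),np.sin(a),0])*.06;c=np.array([.4234,-.2653,.018])
print(proj([c-d,c,c+d],"wrist",T).round(),need(c,83.2))
for y in(140,180,220,260): print(y,list(map(int,g[y,270:370:4])))
print(list(map(int,g[60:330:8,316])))
E
```

```text
clock: 54.8
position: [0.4227, -0.2653, 0.1057]
eef_rot: [0.0, 0.748, 0.663, -0.0]
force: [0.2, 0.9, 0.0]
gripper_width: 0.0429
[[318. 149.]
 [318. 251.]
 [319. 340.]] (array([-0.1,  0.4, 87.8]), np.float64(-0.1), np.float64(83.1))
140 [212, 213, 139, 141, 144, 143, 143, 142, 140, 140, 138, 137, 136, 137, 138, 139, 139, 140, 140, 139, 138, 137, 138, 139, 138]
180 [218, 218, 217, 222, 141, 142, 142, 142, 80, 93, 73, 70, 55, 57, 57, 57, 115, 113, 113, 114, 114, 113, 115, 115, 115]
220 [218, 217, 219, 192, 191, 191, 191, 116, 70, 90, 93, 91, 95, 94, 96, 95, 194, 194, 118, 118, 116, 114, 112, 114, 113]
260 [216, 215, 216, 192, 192, 192, 193, 157, 76, 89, 93, 91, 93, 93, 94, 91, 192, 191, 191, 191, 118, 117, 117, 115, 115]
[135, 136, 136, 139, 137, 134, 140, 139, 137, 141, 137, 69, 70, 70, 72, 56, 94, 94, 95, 93, 94, 94, 94, 94, 93, 93, 93, 92, 92, 56, 55, 56, 69, 68]
```

```bash
python3 -m crank '[[[0,0,0,25,0,0,0],[0,0,0,35,0,0,0],[0,0,0,20,0,0,0],[0,0,0,6,0,0,0],[0,0,0,0,0,0,0],[-1,0,0,0,0,0,0],[-1,0,0,0,0,0,0],[-1,0,0,0,0,0,0],[-1,0,0,0,0,0,0],[-1,0,0,-10,0,0,0],[-1,0,0,-30,0,0,0],[-1,0,0,-50,0,0,0],[-1,0,0,-50,0,0,0],[-1,0,0,-50,0,0,0],[-1,0,0,0,0,0,0],[-1,0,0,0,0,0,0]]]' 70
python3 -c "
from h import *
print(get_state()['gripper_width'],need(np.r_[H-U*.001+V*.0395,.2],168.8))"
```

```text
clock: 56.85
position: [0.422, -0.2646, 0.2096]
eef_rot: [-0.0, 0.748, 0.663, 0.0]
force: [-1.2, 0.5, -4.4]
gripper_width: 0.0161
0.016148285170606857 (array([459.3, 103. ,   9.9]), np.float64(-85.7), np.float64(83.1))
```

```bash
python3 -m crank '[[[-1,30,7,0,0,0,0],[-1,50,11,0,0,0,0],[-1,58,13,0,0,0,0],[-1,58,13,0,0,0,0],[-1,58,13,0,0,0,0],[-1,58,13,0,0,0,0],[-1,58,13,0,0,0,0],[-1,55,12,0,0,0,0],[-1,34.3,8,0,0,0,0],[-1,0,0,0,0,0,-9.5],[-1,0,0,0,0,0,-9.5],[-1,0,0,0,0,0,-9.5],[-1,0,0,0,0,0,-9.5],[-1,0,0,0,0,0,-9.5],[-1,0,0,0,0,0,-9.5],[-1,0,0,20,0,0,-9.5],[-1,0,0,30,0,0,-9.6],[-1,0,0,30,0,0,-9.6],[-1,0,0,15,0,0,0],[-1,0,0,0,0,0,0]]]'
python3 -m crank '[[[-1,0,0,0,0,0,0],[-1,0,0,0,0,0,0]]]'
python3 -c "
from h import *
print(get_state()['gripper_width'],need(np.r_[H-U*.001+V*.0395,.087],168.8),hol())"
```

```text
clock: 59.35
position: [0.5789, 0.1781, 0.1129]
eef_rot: [-0.002, 0.099, 0.995, -0.001]
force: [0.3, -0.9, -2.8]
gripper_width: 0.0158
clock: 59.6
position: [0.5805, 0.1791, 0.1159]
eef_rot: [0.001, 0.098, 0.995, 0.001]
force: [-0.7, 0.5, -2.8]
gripper_width: 0.0159
0.01586940212379773 (array([ 1.1, -0.3, 28.9]), np.float64(-0.0), np.float64(168.8)) (array([ -0.8,  38.4, 115.9]), 'tilt', array([ 0.08, -0.07]), 'yaw', np.float64(168.79))
```

```bash
python3 -m crank '[[[-1,1.1,0,15,0,0,0],[-1,0,0,8,0,0,0],[-1,0,0,3.5,0,0,0],[-1,0,0,1.5,0,0,0],[-1,0,0,0,0,0,0],[-1,0,0,0,0,0,0]]]'
python3 -c "
from h import *
print(get_state()['force'],hol())"
```

```text
clock: 60.35
position: [0.5789, 0.1791, 0.087]
eef_rot: [0.0, 0.097, 0.995, 0.0]
force: [-1.9, -0.2, 0.7]
gripper_width: 0.0157
[-1.87875357 -0.21530067  0.66866652] (array([-1.1, 39.9, 87. ]), 'tilt', array([ 0.02, -0.01]), 'yaw', np.float64(168.85))
```

Contact. Releasing and checking.

```bash
python3 -m crank '[[[-1,0,0,0,0,0,0],[-0.3,0,0,0,0,0,0],[0,0,0,0,0,0,0],[0,0,0,0,0,0,0],[0,0,0,-20,0,0,0],[0,0,0,-40,0,0,0],[0,0,0,-50,0,0,0],[0,0,15,-50,0,0,0],[0,-40,0,0,0,0,0],[0,0,0,0,0,0,0],[0,0,0,0,0,0,0]]]'
python3 - <<'E'
from h import *
tower("w19",[((0,-75),(0,75),.084),((-65,-40),(65,-40),.084),((-65,39.5),(65,39.5),.084)])
bars("t19")
print(need([.4413,-.3605,.019],86))
E
```

```text
clock: 61.72
position: [0.6206, 0.1857, 0.246]
eef_rot: [-0.001, 0.097, 0.995, -0.0]
force: [0.1, 0.6, 0.1]
gripper_width: 0.0432
(array([ 13.4,   0.3, 246. ]), 'tilt', array([-0.06,  0.04]), 'yaw', np.float64(168.82))
(0, -75) (0, 75) 0.084 [221 205] [412 205] [142, 136, 144, 142, 141, 133, 71, 71, 72, 26, 55, 58, 56, 54, 58, 57, 55, 58, 55, 57, 55, 53, 67, 71, 70, 222, 216, 219, 215, 218, 217]
(-65, -40) (65, -40) 0.084 [262 118] [268 282] [217, 137, 108, 107, 107, 108, 72, 73, 72, 72, 72, 72, 71, 72, 74, 71, 72, 72, 72, 56, 57, 57, 58, 57, 56, 56, 55, 55, 56, 150, 147]
(-65, 39.5) (65, 39.5) 0.084 [369 118] [364 282] [145, 70, 70, 71, 71, 69, 70, 71, 71, 70, 70, 70, 71, 71, 71, 71, 70, 56, 57, 56, 56, 56, 54, 55, 55, 56, 56, 55, 50, 183, 183]
[454. 267.] [ 441.2 -363.1  122.    23.8   -4. ]
(array([  69.9, -570.6,  227.7]), np.float64(82.9), np.float64(168.9))
```

Both layer-2 bars are in place. One bar is left, at (441,−363).

```bash
python3 -m crank '[[[0,0,-35,0,0,0,0],[0,7,-50,0,0,0,0],[0,8,-60,0,0,0,0],[0,8,-60,0,0,0,0],[0,8,-60,0,0,0,0],[0,8,-60,0,0,0,0],[0,8,-60,0,0,0,0],[0,8,-60,0,0,0,0],[0,8,-60,0,0,0,0],[0,7,-45,0,0,0,0],[0,7.9,-20.6,0,0,0,9],[0,0,0,0,0,0,9.2],[0,0,0,0,0,0,9.2],[0,0,0,10,0,0,9.2],[0,0,0,20,0,0,9.2],[0,0,0,30,0,0,9.2],[0,0,0,30,0,0,9.2],[0,0,0,30,0,0,9.2],[0,0,0,15,0,0,9.2],[0,0,0,0,0,0,0]]]'
python3 -m crank '[[[0,0,0,0,0,0,0],[0,0,0,0,0,0,0]]]'
python3 - <<'E'
from h import *
f,T=shot("wrist","w20");g=cv2.cvtColor(f,cv2.COLOR_RGB2GRAY)
a=np.radians(-4);d=np.array([np.cos(a),np.sin(a),0])*.06;c=np.array([.4413,-.3605,.018])
print(proj([c-d,c,c+d],"wrist",T).round(),need(c,86))
for y in(150,180,220,260): print(y,list(map(int,g[y,260:380:4])))
E
```

```text
clock: 64.32
position: [0.4332, -0.3581, 0.1107]
eef_rot: [-0.001, 0.729, 0.684, -0.001]
force: [-0.4, 0.1, -0.3]
gripper_width: 0.0426
clock: 64.58
position: [0.4347, -0.359, 0.1127]
eef_rot: [0.001, 0.729, 0.684, 0.0]
force: [-0.5, -0.7, 0.8]
gripper_width: 0.0429
[[317. 159.]
 [316. 257.]
 [316. 342.]] (array([-1.1,  6.7, 94.6]), np.float64(0.3), np.float64(86.3))
150 [195, 194, 196, 197, 198, 199, 202, 203, 202, 203, 202, 205, 200, 201, 200, 198, 197, 197, 198, 198, 198, 198, 198, 199, 199, 200, 201, 202, 201, 202]
180 [199, 199, 199, 197, 197, 195, 195, 195, 194, 126, 77, 96, 99, 96, 86, 85, 87, 82, 173, 173, 173, 174, 173, 172, 174, 173, 173, 172, 104, 103]
220 [171, 171, 198, 197, 197, 183, 172, 172, 172, 153, 62, 81, 86, 84, 86, 85, 86, 71, 175, 176, 175, 175, 175, 176, 176, 177, 179, 179, 179, 178]
260 [195, 196, 197, 198, 199, 199, 176, 176, 175, 181, 59, 81, 84, 83, 86, 85, 85, 56, 177, 177, 177, 177, 177, 176, 177, 176, 175, 175, 175, 174]
```

```bash
python3 -m crank '[[[0,-1.5,6.7,25,0,0,0],[0,0,0,40,0,0,0],[0,0,0,22,0,0,0],[0,0,0,6,0,0,0],[0,0,0,0,0,0,0],[-1,0,0,0,0,0,0],[-1,0,0,0,0,0,0],[-1,0,0,0,0,0,0],[-1,0,0,0,0,0,0],[-1,0,0,-10,0,0,0],[-1,0,0,-30,0,0,0],[-1,0,0,-50,0,0,0],[-1,0,0,-50,0,0,0],[-1,0,0,-60,0,0,0],[-1,0,0,0,0,0,0],[-1,0,0,0,0,0,0]]]' 70
python3 -c "
from h import *
print(get_state()['gripper_width'],need(np.r_[H-U*.041,.22],78.8))"
```

```text
clock: 66.62
position: [0.4401, -0.3602, 0.2187]
eef_rot: [-0.0, 0.73, 0.683, 0.0]
force: [0.4, 0.0, -3.1]
gripper_width: 0.016
0.016013522097381907 (array([502.6, 137.5,  -0.9]), np.float64(7.4), np.float64(86.2))
```

```bash
python3 -m crank '[[[-1,30,8,0,0,0,0],[-1,50,14,0,0,0,0],[-1,58,16,0,0,0,0],[-1,58,16,0,0,0,0],[-1,58,16,0,0,0,0],[-1,58,16,0,0,0,0],[-1,58,16,0,0,0,0],[-1,58,16,0,0,0,0],[-1,50,14,0,0,0,0],[-1,24.6,5.5,0,0,0,0],[-1,0,0,20,0,0,3.7],[-1,0,0,30,0,0,3.7],[-1,0,0,30,0,0,0],[-1,0,0,15,0,0,0],[-1,0,0,0,0,0,0],[-1,0,0,0,0,0,0]]]'
python3 -c "
from h import *
print(get_state()['gripper_width'],need(np.r_[H-U*.041,.105],78.8),hol())"
```

```text
clock: 68.62
position: [0.6115, 0.1319, 0.1247]
eef_rot: [0.0, 0.772, 0.635, 0.001]
force: [-0.5, -1.3, -2.4]
gripper_width: 0.0159
0.015856048770703277 (array([ 0.2, -1.1, 19.7]), np.float64(0.1), np.float64(78.9)) (array([-41.2,  -1.1, 124.7]), 'tilt', array([-0.03, -0.07]), 'yaw', np.float64(78.85))
```

```bash
python3 -m crank '[[[-1,0,-1,11,0,0,0],[-1,0,0,5,0,0,0],[-1,0,0,2,0,0,0],[-1,0,0,1,0,0,0],[-1,0,0,0,0,0,0],[-1,0,0,0,0,0,0]]]'
python3 -c "
from h import *
print(get_state()['force'],hol())"
```

```text
clock: 69.38
position: [0.6099, 0.1321, 0.1049]
eef_rot: [0.0, 0.772, 0.635, 0.0]
force: [0.0, -0.8, -2.3]
gripper_width: 0.0158
[ 0.00996294 -0.78703092 -2.30779347] (array([-41.3,   0.4, 104.9]), 'tilt', array([-0.01, -0.01]), 'yaw', np.float64(78.85))
```

```bash
python3 -m crank '[[[-1,0,0,0.8,0,0,0],[-1,0,0,0,0,0,0]]]'; python3 -m crank '[[[-1,0,0,0.6,0,0,0],[-1,0,0,0,0,0,0]]]'
```

```text
clock: 69.62
position: [0.61, 0.1321, 0.1042]
eef_rot: [0.0, 0.772, 0.635, 0.0]
force: [-0.5, -0.7, -1.0]
gripper_width: 0.0164
clock: 69.88
position: [0.6101, 0.1322, 0.1041]
eef_rot: [0.0, 0.772, 0.635, 0.0]
force: [-2.3, -0.1, 5.6]
gripper_width: 0.0155
```

Contact. Releasing, then backing off to the clear vantage used before (s −110, t −50).

```bash
python3 -m crank '[[[-1,0,0,-0.8,0,0,0],[-0.3,0,0,0,0,0,0],[0,0,0,0,0,0,0],[0,0,0,0,0,0,0],[0,0,0,-20,0,0,0],[0,0,0,-40,0,0,0],[0,0,0,-50,0,0,0],[0,-35,25,-50,0,0,0],[0,-35,25,-10,0,0,0],[0,0,0,0,0,0,0],[0,0,0,0,0,0,0],[0,0,0,0,0,0,0]]]'
python3 - <<'E'
from h import *
f,T=shot("wrist","w21");g,_=shot("scene","s21");print(hol(T))
im=f[:,:,::-1].copy()
for c,d,z in((U*.0392,V,.066),(-U*.041,V,.102),(-U*.001-V*.04,U,.084),(-U*.001+V*.0395,U,.084)):
    for q in proj([np.r_[H+c+d*a,z] for a in(-.06,.06)],"wrist",T): cv2.circle(im,tuple(int(v) for v in q.round()),2,(0,0,255),-1)
a=cv2.resize(im[20:320,200:640],(800,545))[:300] if 0 else cv2.resize(im,(500,375))
b=cv2.resize(g[:,:,::-1][190:320,330:490],(300,244));b=cv2.copyMakeBorder(b,0,131,0,0,0)
cv2.imwrite("pics/c21.png",cv2.hconcat([a,b]))
bars("t21")
E
```

```text
clock: 71.38
position: [0.644, 0.0563, 0.2708]
eef_rot: [-0.0, 0.772, 0.635, -0.0]
force: [-0.7, 0.2, -1.1]
gripper_width: 0.0428
(array([-109. ,  -47.5,  270.8]), 'tilt', array([0.02, 0.06]), 'yaw', np.float64(78.89))
```

View pics/c21.png

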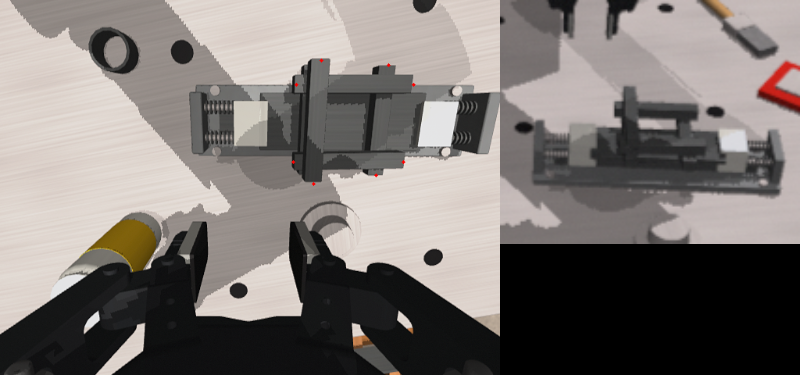

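The last view shows two layer-2 bars and the top bar on the red predicted ends, with nothing left on the table. One last numeric check of the jaws' positions before handing in.

Run:
```python
from h import *
T=pose();g=cv2.cvtColor(cv2.imread("pics/w21.png"),6)
A=proj([np.r_[H+U*s*1e-3,.06] for s in range(-135,-70)],"wrist",T).round().astype(int)
B=proj([np.r_[H+U*s*1e-3,.06] for s in range(75,140)],"wrist",T).round().astype(int)
print(*[(s,int(g[y,x])) for s,(x,y) in zip(range(-135,-70),A)][::2]);print(*[(s,int(g[y,x])) for s,(x,y) in zip(range(75,140),B)][::2])
```

```text
(-135, 72) (-133, 73) (-131, 72) (-129, 73) (-127, 64) (-125, 207) (-123, 205) (-121, 204) (-119, 204) (-117, 205) (-115, 204) (-113, 205) (-111, 205) (-109, 205) (-107, 205) (-105, 205) (-103, 205) (-101, 206) (-99, 208) (-97, 159) (-95, 158) (-93, 157) (-91, 159) (-89, 168) (-87, 56) (-85, 58) (-83, 58) (-81, 58) (-79, 57) (-77, 58) (-75, 58) (-73, 58) (-71, 54)
(75, 92) (77, 95) (79, 63) (81, 55) (83, 53) (85, 69) (87, 196) (89, 229) (91, 229) (93, 229) (95, 229) (97, 228) (99, 228) (101, 228) (103, 228) (105, 228) (107, 228) (109, 228) (111, 228) (113, 228) (115, 228) (117, 228) (119, 228) (121, 228) (123, 230) (125, 137) (127, 55) (129, 39) (131, 38) (133, 39) (135, 39) (137, 38) (139, 39)
```

Lip edges are at −88 and +86.5 mm (expected ±87), so the plate is centred within about 1 mm and both jaws are back about 4 mm. Handing in.

```bash
python3 -c "
from bench import *
print(hand_in(), get_state()['clock'])"
```

```text
the job is handed in; nothing more can be done
the job is handed in; nothing more can be done
```

I sprang the plate into the holder and stacked all five bars found on the table, then handed in at about 71 s; no verdict is reported. The layers are two bars across, two along and one across on top, on the −x-jaw side by my choice of axis (the end nearer the robot's right). The blue look-alike was left alone.

**Third bar fell:** it came down beyond the holder, beside the flange, after I first placed it. I don't know why; it may have been the random knock, or my release, where I felt no clear contact. I picked it up from the table and placed it again, this time with contact.

**Last checks:**
- **Jaws and plate:** the lip edges measured −88 and +86.5 mm, where ±87 mm is expected. That puts the plate within about 1 mm of the middle, with both jaws back about 4 mm.
- **Bars:** in the last pictures the top bar and both second-layer bars lie within a few mm of where they belong, and so do the ends of the first-layer bar still visible. The other first-layer bar, under the top bar, was checked only before it was covered.
- **Table:** no bars were left on it. The gripper was open and well clear of everything.
- **Not checked:** I did not measure bystander positions after the work. Those visible in the last view looked undisturbed and upright. The mug, hammer and magnet were not fully in view.

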